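# Seal the lens case with its toggle latch

## Robot

A 7-joint arm with a two-finger parallel gripper is mounted at the origin on the work surface. World frame = base frame: x ahead of the robot, y to its left, z up, the work surface at z = 0. Lengths are in m, angles in rad, forces in N, time in s.
With the tool pointing down it reaches from about 0.425 to 0.925 m from the base axis. Payload 6.8 kg.
Tool frame: the origin (TCP) lies at the very end of the fingers, on their centre line; the grasp point (between the pads) lies bot.hold_point_z behind it (bot.hold_point_z is the distance from the TCP to the grasp point, in m); x points along the fingers, z is the direction in which the jaws open and shut, and the axes are right-handed (so a half turn about x gives the same grasp; the last joint's range is limited). The gripper opens to 85 mm and grips with 20 to 120 N. Pads are 22 mm wide; open, the fingers measure 114 mm over their backs; the gripper's body (76 mm by 85 mm) begins 54 mm behind the grasp point. The pads swing forward as they close: fully open they stand 13 mm farther back than shut.
Start: joints at [1.052, 0.477, 0.022, 1.555, -0.011, 1.109, -0.083], TCP at [0.27, -0.619, 0.193] pointing down, gripper open.
Joint ranges: [-2.96, 2.96], [-0.34, 2.1], [-1.41, 1.46], [0.24, 2.44], [-1.37, 4.51], [0.17, 1.92], [-2.96, 2.96]. Speed limits (rad/s): [2.39, 2.39, 3.14, 3.14, 3.14, 3.14, 3.14].

## Interface

Orientations are given as a unit quaternion [w, x, y, z].
In Python, from station import bot gives the robot as it stands.
- The arm moves only by the tool drive_tool, never from a script. Its arguments are lists of equal length, an entry for each row: "slide": the shift along the world's x, y, z in mm, a list of three; "turn": the turn, a rotation vector about the world's x, y, z in rad, a list of three; "gripper": the opening, from 0 (shut) to 1 (fully open). A call has 1 to 10 rows; each row is the pose to reach, as a shift and turn from the pose measured when the call began; what a row does not reach only later rows make up. A row lasts 1/10 s, in which the tool goes at most 50 mm and 8.59 degrees, less where a joint would pass 70% of its speed; a pose out of reach is approached as far as the arm can. A call with a gripper value outside its range is refused whole. The fingers move at their own pace and stop on an object; "squeeze" is the grip in N (left out, the last holds). Time passes only in rows, so rows that repeat a pose let the fingers close. It gives the time, the measured TCP pose, the force and the opening at its end, in the units of the state.
- bot.get_obs(): the state, without advancing time (a new reading comes with each control period).
- bot.read_camera(name): name is "scene" or "top" or "wrist"; returns a dict with "color" (384x512x3 uint8, red, green, blue), "fovy" (degrees; the focal length in pixels is half the picture's height over the tangent of half this angle, whatever the lens; pixels are square), "cx", "cy" (the principal point, pixels), "R" (3x3) and "t" (3): a world point X has camera coordinates R X + t. Camera axes: x right, y down, z forward; pixel columns grow to the right and rows downward; lengths in m; the calibration is good to about 2 mm. A picture is of the moment at which its call begins. There is no depth.
- bot.hand_in(): hands the job in, once; it reports no verdict.
The state is a dict: "t": time; "q": joint angles; "joint_vel": joint speeds; "joint_torque": joint torques, N m; "eef_pos": TCP position; "tool_rot": TCP orientation; "contact_force": force on the tool from outside, world axes, zero at the start; "torque": the same for the moment, N m; "gripper_width": opening from 0.0 (shut) to 1.0 (fully open).
Only numpy, scipy, OpenCV 4.12 (cv2) and the standard library are available. Lean on these libraries where they do the work, as an engineer would, in place of code of your own. Each camera call takes 0.05 s, during which the arm holds its last target.

## Task

The dry case for the microscope lenses has been left ajar. Push its drop-front door up to the seal, hook the latch's wire loop over the catch on the door, then press the latch lever all the way down so that the door is pulled tight and the latch stays shut. Leave the other things on the bench and on the case where they are.

Things in the scene. Friction and masses are not known exactly. Their poses are not given: they have to be found in the camera images.
- case: Fixed white case, 160 deep (x) x 240 wide (y) x 130 high, on the bench. Origin: centre of the underside; z up. Door on its +x side; the latch stands on the top, on the line y = 0. Points given below as (x, y, z) are mm in this frame. An eyepiece and a ring lie on the rear of the top, some 85 mm either side of the latch.
- door (a joint): Door angle, rad: 0 tight shut; grows to 0.45 as its top leans out to +x. Starts ajar, 0.14 to 0.30; stays where left (1.5 N moves its top). A springy strip along the top of the opening meets it at about 0.04; further in it pushes back, up to some 60 N at the catch when shut, and let go it springs back to about 0.04.
- door_edge (a point): Middle of the upper edge of the door's outer face. White frame with a clear pane, 12 thick, 240 wide, hinged along its lower edge at (89, 0, 10). Shut, this point is at (95, 0, 130). The catch stands at the middle of this edge; beside it the face is free to push on.
- catch (a point): Seat in the steel catch (26 wide) on the door's top edge: the loop bar's centre lies here when hooked; (100, 0, 150) with the door shut. Axes as the case's, tilting with the door. An upright lip, 4 mm to -x of it, curls over it: nose 3 mm to +x, top 11 mm above. 4 mm below it a ledge runs 14 mm to +x. Bring the bar down beyond the nose (7 mm or more to +x), then draw it back under the nose.
- lever_pivot (a point): Axis of the lever, along the case's y, fixed at (54, 0, 150), between two steel cheeks (32 apart overall, 26 high).
- lever (a joint): Lever angle, rad: 0 pressed down and latched (level, pointing to the case's -x); grows as the tip swings up and over towards the door; stop at 1.97. Starts at 1.05 to 1.25; stays where left (friction 1 N at the tip). Once hooked it needs up to about 6 N near its tip, goes over centre just before 0 and there holds itself.
- lever_tip (a point): On the lever's upper face (upper when latched), 56 from the pivot axis, near its black end. The lever is a steel bar 22 wide, 5 thick, ending 62 from the pivot; latched, its upper face is 6.5 above the pivot axis.
- loop_pivot (a point): Pivot of the wire loop, carried by the lever 16 from the lever's axis; at (38.2, 0, 147.8) when latched. Swinging the lever's tip towards the door brings it up to 20 mm nearer the door: only with it well forward (draw the loop outwards until the lever stops) and the door at the seal (below about 0.08) does the bar clear the catch's nose.
- loop (a joint): Angle of the wire loop against the lever, rad. Lever angle minus this is the loop's slope below the case's +x direction (0: level, reaching to the door). At its stop, 2.93, the loop stands folded up against the lever, as it starts. Swings freely and falls by its own weight.
- loop_bar (a point): Centre of the cross bar at the loop's free end: 8 thick, parallel to the case's y, 62 from the loop's pivot. A round stud (12 thick, 6 long) on each end makes it 52 overall: pinch it across the studs from above; the loop can turn in the grip. Side wires 5 thick, 40 apart.
- eyepiece: Bystander: black eyepiece, 34 across, 45 high, upright on the rear of the case top. Origin: centre of its underside.
- filter_ring: Bystander: black ring, 40 across, 8 high, flat on the rear of the case top. Origin: centre of its underside.
- objective: Bystander: steel lens barrel, 34 across, 52 high, on the bench. Origin: centre of its underside.
- oil_bottle: Bystander: small amber bottle, 34 across, 65 high, on the bench. Origin: centre of its underside.
- slide_box: Bystander: black box 85 x 60 x 32 on the bench. Origin: centre of its underside.
- dish: Bystander: glass dish, 90 across, 15 high, on the bench. Origin: centre of its underside.
- cap_can: Bystander: aluminium can, 44 across, 30 high, on the bench. Origin: centre of its underside.
- pen: Bystander: grey pen, 130 long, 11 thick, lying on the bench.

How it is judged:
By the outcome, as a careful person would: the job done as asked, in the order asked, and still so for the second after the job is handed in, with the robot touching nothing.
It also fails if it takes over 61 s, if anything falls off the work surface, if the arm or the gripper's body presses on something with over 40 N, if the wrist force passes 120 N, or if a joint passes its speed limit or range.

## Working session

There is one attempt and no reset: what is moved stays moved. The work goes in short steps, Python scripts to look and compute and a tool call to move; the robot and the scene stay as the last step left them, time stands still between calls to the robot, and variables do not carry over. Pictures are saved under pics/ and viewed, and the job is handed in when it is done.

Besides the shell and the picture viewer there is one more tool, called after "Call:" as name(argument=value, ...) on one line, values as JSON. drive_tool: Moves the arm, as the interface text tells. Its arguments: {"type":"object","properties":{"slide":{"type":"array"},"turn":{"type":"array"},"gripper":{"type":"array"},"squeeze":{"type":"number"}},"required":["slide","turn","gripper"]}

```bash
mkdir -p pics; ls; cat > h.py <<'E'
import numpy as np, cv2
from station import bot
def snap(n,f):
    c=bot.read_camera(n); cv2.imwrite(f'pics/{f}.png',c['color'][:,:,::-1]); np.savez(f'pics/{f}.npz',**{k:np.array(v) for k,v in c.items()}); return c
def load(f): return dict(np.load(f'pics/{f}.npz'))
def foc(c): return c['color'].shape[0]/2/np.tan(np.radians(float(c['fovy']))/2)
def ray(c,u,v):
    f=foc(c); d=np.array([(u-c['cx'])/f,(v-c['cy'])/f,1.]); R=np.array(c['R']); o=-R.T@np.array(c['t']); d=R.T@d; return o,d/np.linalg.norm(d)
def onz(c,u,v,z):
    o,d=ray(c,u,v); return o+d*(z-o[2])/d[2]
def tri(obs):
    A=np.zeros((3,3));b=np.zeros(3)
    L=[ray(c,u,v) for c,u,v in obs]
    for o,d in L:
        P=np.eye(3)-np.outer(d,d);A+=P;b+=P@o
    X=np.linalg.solve(A,b); return X,[np.linalg.norm((np.eye(3)-np.outer(d,d))@(X-o)) for o,d in L]
def proj(c,X):
    p=np.array(c['R'])@np.array(X)+np.array(c['t']); f=foc(c); return np.array([f*p[0]/p[2]+c['cx'],f*p[1]/p[2]+c['cy']])
E
python3 - <<'E'
from h import *
for n in ['scene','top','wrist']:
    c=snap(n,n+'0'); print(n,c['fovy'],c['cx'],c['cy'],-np.array(c['R']).T@c['t'])
o=bot.get_obs(); print(o, bot.hold_point_z)
E
```

```text
pics
scene 50.332200955538184 254.38176405268803 191.8821382506467 [0.9992471  0.36195575 0.90312173]
top 53.22040186510589 250.50952408683938 187.69052935787792 [ 0.49267514 -0.00559316  0.98210365]
wrist 59.53559739966711 256.44026130068414 197.8007775031877 [ 0.34364985 -0.58608342  0.37253745]
{'t': 0.15, 'q': array([ 1.05185888,  0.47764484,  0.02231365,  1.55621293, -0.01150577,
        1.10933355, -0.08312285]), 'joint_vel': array([-0.00065376, -0.00246333, -0.00046867, -0.00312811,  0.00090286,
       -0.00022548, -0.00052341]), 'joint_torque': array([ 2.69431977e-03, -5.96924579e+01,  1.61035728e+00, -2.81491506e+01,
        1.27559173e-02,  6.46953224e-03,  6.10481351e-06]), 'eef_pos': array([ 0.26938138, -0.6183457 ,  0.19253008]), 'tool_rot': array([ 0.59102973,  0.38775241,  0.59193116, -0.38723305]), 'contact_force': array([-0.27700844,  0.56095458,  0.44979283]), 'torque': array([-0.00463779,  0.00597772,  0.0069652 ]), 'gripper_width': 0.9979892213089552} 0.0187
```

View pics/scene0.png

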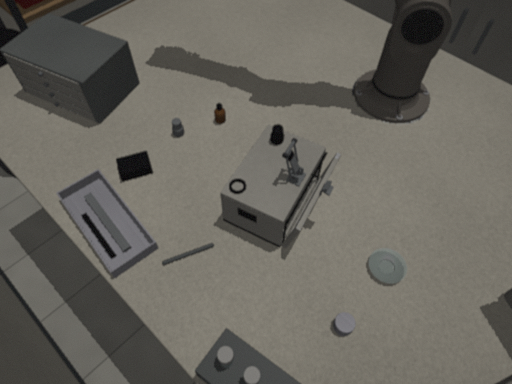

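View pics/top0.png

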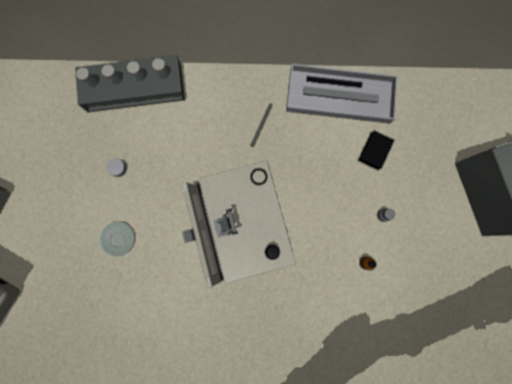

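View pics/wrist0.png

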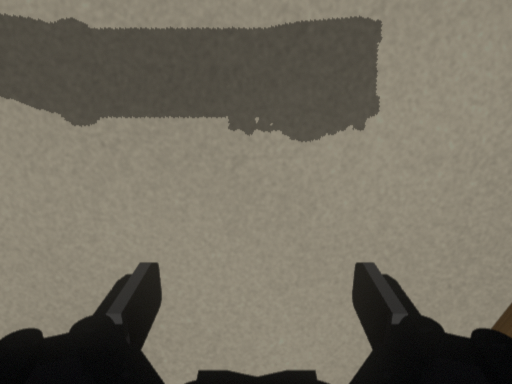

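```bash
python3 - <<'E'
from h import *
t=load('top0');s=load('scene0')
print(np.round(t['R'],2)); 
a=cv2.resize(t['color'][150:295,170:305,::-1],None,fx=5,fy=4.1,interpolation=cv2.INTER_CUBIC) if 0 else cv2.resize(t['color'][150:295,170:305,::-1],None,fx=4,fy=4,interpolation=cv2.INTER_CUBIC)
cv2.imwrite('pics/t0z.png',np.clip(a*1.3,0,255))
a=cv2.resize(s['color'][115:255,210:350,::-1],None,fx=4,fy=4,interpolation=cv2.INTER_CUBIC)
cv2.imwrite('pics/s0z.png',np.clip(a*1.3,0,255))
for u,v in [(266,163),(295,264),(211,285),(186,184)]: print(onz(t,u,v,.13))
print('scene',[proj(t,(0,0,0)),proj(t,(.5,0,0)),proj(t,(.5,.3,0))])
E
```

```text
[[ 0.02 -1.    0.01]
 [-0.99 -0.02 -0.15]
 [ 0.15 -0.01 -0.99]]
[ 0.67556954 -0.04787085  0.13      ]
[ 0.45139914 -0.11358005  0.13      ]
[0.40396399 0.0684699  0.13      ]
[0.62410606 0.13140882 0.13      ]
scene [array([239.84548497, 456.19459075]), array([243.79703031, 241.16924319]), array([125.24515069, 239.24351842])][ WARN:0@0.533] global loadsave.cpp:1063 imwrite_ Unsupported depth image for selected encoder is fallbacked to CV_8U.
```

View pics/t0z.png

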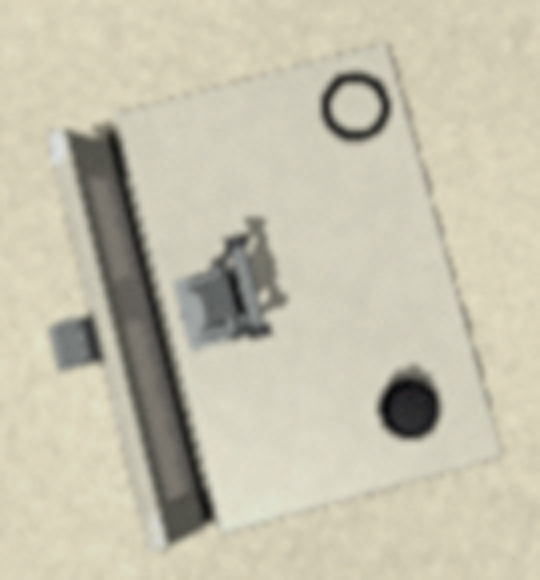

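View pics/s0z.png

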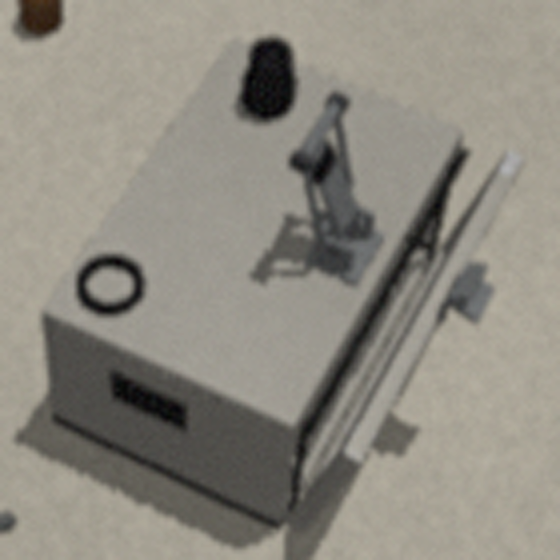

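```bash
cat >> h.py <<'E'
def rz(a): return np.array([[np.cos(a),-np.sin(a),0],[np.sin(a),np.cos(a),0],[0,0,1]])
E
python3 - <<'E'
from h import *
t=load('top0');s=load('scene0')
T=lambda u,v:(170+u/4-.375,150+v/4-.375)
S=lambda u,v:(210+u/4-.375,115+v/4-.375)
# top: rearA(ring side), rearB(eyepiece side), frontA, frontB
P=[T(388,44),T(498,455),T(118,110),T(215,528)]
W=np.array([onz(t,*p,.13) for p in P]); print(W.round(4))
Ps=[S(45,312),S(235,38),S(298,428),S(463,132)]
Ws=np.array([onz(s,*p,.13) for p in Ps]); print(Ws.round(4))
for i in range(4): print(tri([(t,*P[i]),(s,*Ps[i])]))
# ring side: case +x ~ world +y ; case +y = rot90 of x => -x world. eyepiece side is lower x => +y
loc=np.array([[-80,-120],[-80,120],[80,-120],[80,120]])/1000
for M in (W,Ws,(W+Ws)/2):
    A=M[:,:2]; c=A.mean(0); L=loc-loc.mean(0)
    H=L.T@(A-c); U,_,Vt=np.linalg.svd(H); R=(U@Vt).T; yaw=np.arctan2(R[1,0],R[0,0])
    print(c,yaw,np.degrees(yaw),((R@L.T).T+c-A).round(4).tolist())
E
```

```text
[[ 0.6811 -0.0492  0.13  ]
 [ 0.4527 -0.1117  0.13  ]
 [ 0.6403  0.1025  0.13  ]
 [ 0.4115  0.0419  0.13  ]]
[[ 0.681  -0.0446  0.13  ]
 [ 0.4522 -0.1111  0.13  ]
 [ 0.6367  0.1082  0.13  ]
 [ 0.4109  0.0416  0.13  ]]
(array([ 0.68065346, -0.04792911,  0.12677824]), [np.float64(0.0018469113871170824), np.float64(0.0018469113871170792)])
(array([ 0.45250712, -0.11136259,  0.13010738]), [np.float64(0.00035651518420952037), np.float64(0.0003565151842095748)])
(array([0.63844145, 0.10531849, 0.12958527]), [np.float64(0.0033472521114416157), np.float64(0.003347252111441344)])
(array([0.41152991, 0.04190277, 0.13082356]), [np.float64(5.8114882140503676e-05), np.float64(5.811488214059425e-05)])
[ 0.54640083 -0.00411664] 1.8335759217847643 105.05616173507653 [[0.002, -0.001], [-0.0014, -0.0009], [0.0012, 0.0018], [-0.0017, 0.0001]]
[ 0.54520413 -0.00148781] 1.852091910465764 106.11704974000982 [[0.0017, -0.0004], [-0.0001, -0.0005], [0.0016, 0.0005], [-0.0032, 0.0004]]
[ 0.54580248 -0.00280223] 1.8428404802518326 105.58698183429173 [[0.0018, -0.0007], [-0.0008, -0.0007], [0.0014, 0.0011], [-0.0025, 0.0003]]
```

```bash
cat >> h.py <<'E'
from scipy.spatial.transform import Rotation as Ro
def tr(): 
    q=bot.get_obs()['tool_rot']; return Ro.from_quat([q[1],q[2],q[3],q[0]])
C=np.array([0.5458,-0.0028,0]); YAW=1.8428
def c2w(p): return C+rz(YAW)@(np.array(p,float)/1000)
def w2c(X): return (rz(YAW).T@(np.array(X)-C))*1000
def st():
    o=bot.get_obs(); print('t',o['t'],'tcp',o['eef_pos'].round(4),'case',w2c(o['eef_pos']).round(1),'F',rz(YAW).T@o['contact_force'].round(2),'w',round(o['gripper_width'],3)); print(tr().as_matrix().round(3).tolist(), 'q',o['q'].round(2))
E
python3 - <<'E'
from h import *
st()
R=tr(); y=rz(YAW)[:,1]
for s in (1,-1):
    x=np.array([0,0,-1.]); z=s*y; D=Ro.from_matrix(np.c_[x,np.cross(z,x),z]); print(s,(D*R.inv()).as_rotvec(), 'tooly',np.cross(z,x))
c=load('wrist0'); o=bot.get_obs(); cam=-c['R'].T@c['t']; print('cam in tool',R.as_matrix().T@(cam-o['eef_pos']), 'cam axis tool',R.as_matrix().T@c['R'][2])
print(c2w((130,-75,200)),c2w((100,0,200)))
E
```

```text
t 0.15 tcp [ 0.2694 -0.6183  0.1925] case [-518.7  431.6  192.5] F [0.61463669 0.11925496 0.45      ] w 0.998
[[-0.001, 0.917, 0.399], [0.001, 0.399, -0.917], [-1.0, -0.0, -0.001]] q [ 1.05  0.48  0.02  1.56 -0.01  1.11 -0.08]
1 [-1.54390510e-03  6.28679217e-04 -1.70965157e+00] tooly [ 0.26866198 -0.96323452  0.        ]
-1 [-6.05264770e-04 -1.48640409e-03  1.43194047e+00] tooly [-0.26866198  0.96323452  0.        ]
cam in tool [-1.80014117e-01  8.09579997e-02 -1.79142350e-04] cam axis tool [ 9.48746864e-01 -3.16036197e-01 -7.14772042e-04]
[0.58311653 0.14257014 0.2       ] [0.5189338  0.09352345 0.2       ]
```

Call:
drive_tool(slide=[[0, 0, 50], [0, 0, 100], [15, 40, 130], [35, 80, 140], [55, 125, 140], [75, 170, 140], [95, 215, 140], [115, 260, 140], [135, 305, 140], [155, 350, 140]], turn=[[0, 0, 0], [0, 0, 0], [0, 0, 0.08], [0, 0, 0.16], [0, 0, 0.25], [0, 0, 0.34], [0, 0, 0.43], [0, 0, 0.52], [0, 0, 0.61], [0, 0, 0.7]], gripper=[0, 0, 0, 0, 0, 0, 0, 0, 0, 0])

```text
t: 1.15
eef_pos: [0.4245, -0.2664, 0.3325]
tool_rot: [0.688, 0.16, 0.689, -0.16]
contact_force: [0.9, 0.9, 0.0]
gripper_width: -0.002
```

```bash
python3 - <<'E'
from h import *
st()
R=tr(); y=rz(YAW)[:,1]
x=np.array([0,0,-1.]); z=-y; D=Ro.from_matrix(np.c_[x,np.cross(z,x),z]); print((D*R.inv()).as_rotvec(),(c2w((150,-75,330))-bot.get_obs()['eef_pos'])*1000)
E
```

```text
t 1.15 tcp [ 0.4245 -0.2664  0.3325] case [-221.4  187.6  332.5] F [ 0.5731528 -1.1461221  0.03     ] w -0.002
[[-0.001, 0.441, 0.898], [0.0, 0.898, -0.441], [-1.0, -0.0, -0.001]] q [ 0.7   0.1  -0.28  1.75  0.03  1.3  -0.05]
[ 2.52851634e-04 -1.44277266e-03  7.28482912e-01] [153.19494815 428.25341684  -2.51216792]
```

Call:
drive_tool(slide=[[15, 43, 0], [31, 86, 0], [46, 129, 0], [61, 171, 0], [77, 214, 0], [92, 257, 0], [107, 300, 0], [122, 343, 0], [138, 386, 0], [153, 428, 0]], turn=[[0, 0, 0.073], [0, 0, 0.146], [0, 0, 0.219], [0, 0, 0.291], [0, 0, 0.364], [0, 0, 0.437], [0, 0, 0.51], [0, 0, 0.583], [0, 0, 0.656], [0, -0.0014, 0.728]], gripper=[0, 0, 0, 0, 0, 0, 0, 0, 0, 0])

```text
t: 2.15
eef_pos: [0.5779, 0.1632, 0.3322]
tool_rot: [0.7, -0.097, 0.701, 0.097]
contact_force: [0.2, -1.3, 0.2]
gripper_width: 0.006
```

```bash
python3 - <<'E'
from h import *
st(); snap('wrist','w1')
E
```

```text
t 2.15 tcp [0.5779 0.1632 0.3322] case [151.2 -75.5 332.2] F [-1.27972686  0.13892147  0.21      ] w 0.006
[[-0.0, -0.271, 0.963], [-0.0, 0.963, 0.271], [-1.0, -0.0, -0.0]] q [ 0.13  0.33 -0.66  1.52  0.2   1.37 -0.28]
```

View pics/w1.png

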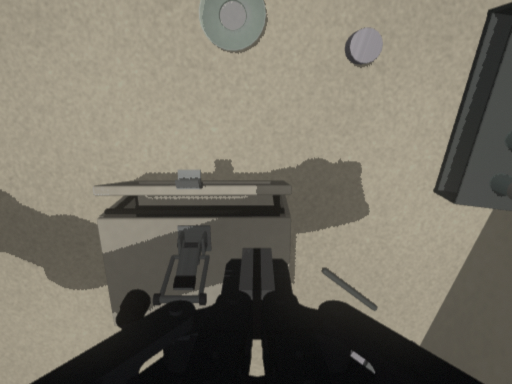

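```bash
python3 - <<'E'
from h import *
t=load('w1')
a=cv2.resize(t['color'][155:325,85:310,::-1],None,fx=3.5,fy=3.5,interpolation=cv2.INTER_CUBIC)
cv2.imwrite('pics/w1z.png',np.clip(a.astype(float)*1.7,0,255).astype(np.uint8))
E
```

```text
(no output)
```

View pics/w1z.png

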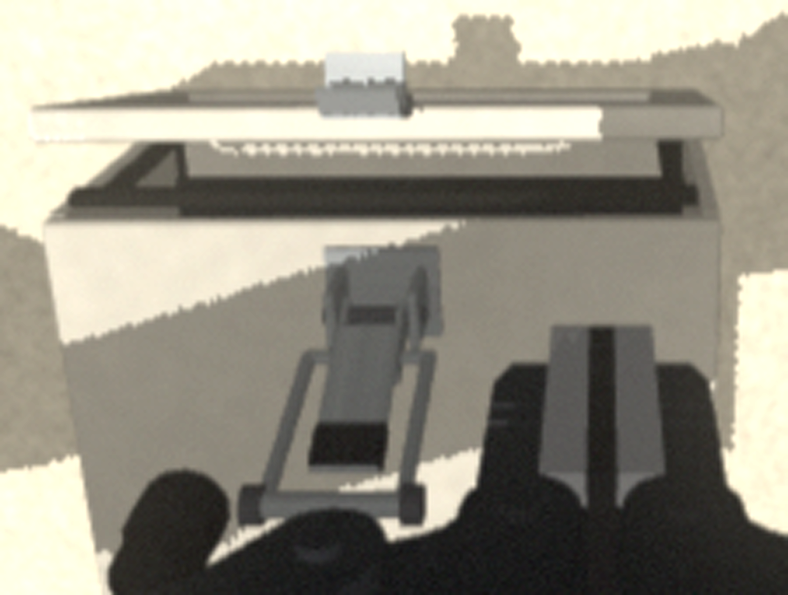

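```bash
python3 - <<'E'
from h import *
t=load('top0');s=load('scene0');w=load('w1')
S=lambda u,v:(210+u/4-.375,115+v/4-.375)
T=lambda u,v:(170+u/4-.375,150+v/4-.375)
Wp=lambda u,v:(85+u/3.5-.36,155+v/3.5-.36)
for n,p in dict(fl=(45,220),fr=(718,217)).items(): print(n,onz(w,*Wp(*p),.13).round(4),w2c(onz(w,*Wp(*p),.13)).round(1))
print('fl tri',[w2c(tri([(w,*Wp(45,220)),(s,*S(463,132))])[0]).round(1)])
for n,a,b in [('stud+y',(252,505),(337,100)),('stud-y',(412,503),(303,158))]:
    X,e=tri([(w,*Wp(*a)),(s,*S(*b))]); print(n,X.round(4),w2c(X).round(1),np.array(e).round(4))
for n,a,b in [('door+y',(32,108),(512,150)),('door-y',(722,108),(350,458))]:
    X,e=tri([(w,*Wp(*a)),(s,*S(*b))]); print(n,X.round(4),w2c(X).round(1),np.array(e).round(4))
for n,p in dict(ring=(355,106),eye=(409,407)).items(): print(n,w2c(onz(t,*T(*p),.138 if n=='ring' else .175)).round(1))
for n,p in dict(doorL=(32,108),doorR=(722,108),c1=(325,55),c2=(404,55)).items(): print(n,w2c(onz(w,*Wp(*p),.127)).round(1))
print('latch base mid',w2c(onz(w,*Wp(382,246),.132)).round(1))
E
```

```text
fl [0.4095 0.0417 0.13  ] [ 79.5 119.3 130. ]
fr [0.6359 0.1064 0.13  ] [  81.  -116.1  130. ]
fl tri [array([ 78.3, 120.9, 126.7])]
stud+y [0.5136 0.018  0.2242] [ 28.7  25.4 224.2] [0.0006 0.0006]
stud-y [0.5578 0.0325 0.2259] [ 30.7 -21.1 225.9] [0.0005 0.0005]
door+y [0.3945 0.0723 0.1192] [113.  125.5 119.2] [0.0043 0.0043]
door-y [0.627  0.1403 0.1215] [ 116.  -116.7  121.5] [0.0022 0.0022]
ring [-53.2 -86.7 138. ]
eye [-36.8  80.  175. ]
doorL [119.4 119.2 127. ]
doorR [ 119.8 -116.5  127. ]
c1 [138.2  17.8 127. ]
c2 [138.2  -8.8 127. ]
latch base mid [ 70.7   1.6 132. ]
```

```bash
cat >> h.py <<'E'
YAW=1.849; C=np.array([0.5443,-0.0032,0])
def to(*p): 
    o=bot.get_obs()['eef_pos']; print(p,'delta',((c2w(p)-o)*1000).round(1))
def rot():
    y=rz(YAW)[:,1];x=np.array([0,0,-1.]); z=-y; D=Ro.from_matrix(np.c_[x,np.cross(z,x),z]); print('turn',(D*tr().inv()).as_rotvec().round(4))
E
python3 - <<'E'
from h import *
st();rot();to(150,-75,110);to(130,-75,110);to(114,-75,110)
E
```

```text
t 2.2 tcp [0.5778 0.1719 0.3319] case [159.2 -80.3 331.9] F [ 5.30369769 -2.14918376  1.46      ] w -0.0
[[-0.0, -0.283, 0.959], [0.006, 0.959, 0.282], [-1.0, 0.006, 0.001]] q [ 0.12  0.33 -0.67  1.52  0.2   1.36 -0.28]
turn [-0.0057 -0.0002 -0.0082]
(150, -75, 110) delta [  -2.6  -10.3 -221.9]
(130, -75, 110) delta [   2.9  -29.5 -221.9]
(114, -75, 110) delta [   7.3  -44.9 -221.9]
```

Call:
drive_tool(slide=[[-2, -10, -40], [-2, -10, -85], [-2, -10, -130], [-2, -10, -175], [-2, -10, -210], [-2, -10, -222], [-2, -10, -222]], turn=[[-0.0057, 0, -0.008], [-0.0057, 0, -0.008], [-0.0057, 0, -0.008], [-0.0057, 0, -0.008], [-0.0057, 0, -0.008], [-0.0057, 0, -0.008], [-0.0057, 0, -0.008]], gripper=[0, 0, 0, 0, 0, 0, 0])

```text
t: 2.9
eef_pos: [0.5747, 0.1614, 0.1084]
tool_rot: [0.699, -0.098, 0.702, 0.098]
contact_force: [0.0, 0.5, 0.7]
gripper_width: -0.002
```

```bash
python3 - <<'E'
from h import *
st();rot();to(130,-75,110);to(114,-75,110); to(106,-75,110);snap('wrist','w2')
E
```

```text
t 2.9 tcp [0.5747 0.1614 0.1084] case [150.  -74.4 108.4] F [ 0.4285817  -0.17440678  0.7       ] w -0.002
[[-0.004, -0.275, 0.961], [-0.001, 0.961, 0.275], [-1.0, 0.0, -0.004]] q [ 0.08  0.51 -0.6   1.79  0.35  0.95 -0.4 ]
turn [ 0.0008 -0.0036 -0.0003]
(130, -75, 110) delta [  6.  -19.    1.6]
(114, -75, 110) delta [ 10.4 -34.4   1.6]
(106, -75, 110) delta [ 12.6 -42.1   1.6]
```

View pics/w2.png

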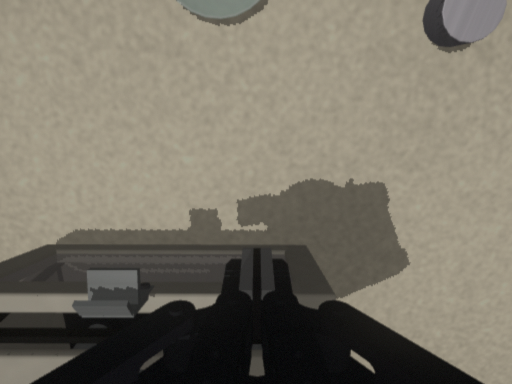

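Call:
drive_tool(slide=[[2, -6, 1], [3, -10, 1], [4, -14, 1], [5, -18, 1], [6, -22, 1], [7, -26, 1], [9, -30, 1], [10, -34, 1], [10, -34, 1]], turn=[[0, 0, 0], [0, 0, 0], [0, 0, 0], [0, 0, 0], [0, 0, 0], [0, 0, 0], [0, 0, 0], [0, 0, 0], [0, 0, 0]], gripper=[0, 0, 0, 0, 0, 0, 0, 0, 0])

```text
t: 3.85
eef_pos: [0.5863, 0.1272, 0.1112]
tool_rot: [0.7, -0.098, 0.7, 0.098]
contact_force: [0.0, -0.7, 0.1]
gripper_width: 0.001
```

```bash
python3 - <<'E'
from h import *
st();rot();to(110,-75,110); to(106,-75,110);to(102,-75,110)
E
```

```text
t 3.85 tcp [0.5863 0.1272 0.1112] case [113.8 -76.2 111.2] F [-0.66483937  0.14828559  0.1       ] w 0.001
[[-0.0, -0.274, 0.962], [-0.0, 0.962, 0.274], [-1.0, 0.0, -0.0]] q [ 0.13  0.51 -0.6   1.78  0.35  0.95 -0.33]
turn [ 0.0001 -0.0005  0.0009]
(110, -75, 110) delta [-0.1 -4.  -1.2]
(106, -75, 110) delta [ 1.  -7.9 -1.2]
(102, -75, 110) delta [  2.1 -11.7  -1.2]
```

Call:
drive_tool(slide=[[0, -2, -1], [0, -4, -1], [1, -6, -1], [1, -8, -1], [1, -8, -1]], turn=[[0, 0, 0], [0, 0, 0], [0, 0, 0], [0, 0, 0], [0, 0, 0]], gripper=[0, 0, 0, 0, 0])

```text
t: 4.35
eef_pos: [0.5874, 0.1188, 0.1102]
tool_rot: [0.7, -0.098, 0.701, 0.098]
contact_force: [-0.1, 0.2, -0.6]
gripper_width: 0.004
```

```bash
python3 - <<'E'
from h import *
st();snap('wrist','w3'); snap('scene','s3')
E
```

```text
t 4.35 tcp [0.5874 0.1188 0.1102] case [105.5 -74.9 110.2] F [ 0.19641901  0.06869914 -0.6       ] w 0.004
[[-0.0, -0.273, 0.962], [-0.0, 0.962, 0.273], [-1.0, -0.0, -0.001]] q [ 0.15  0.51 -0.6   1.79  0.35  0.95 -0.32]
```

View pics/w3.png

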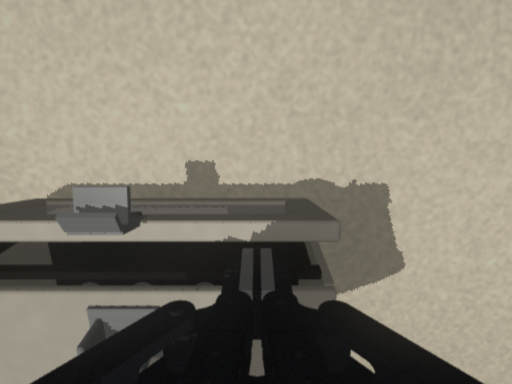

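```bash
python3 - <<'E'
from h import *
w=load('w3')
for v in (222,241): print(v,w2c(onz(w,200,v,.128)).round(1), w2c(onz(w,338,v,.128)).round(1))
print('case front',w2c(onz(w,330,289,.13)).round(1), w2c(onz(w,330,280,.13)).round(1))
w2=load('w2')
for v in (282,293,311): print(v,w2c(onz(w2,60,v,.128)).round(1))
print('tcp px',proj(w,bot.get_obs()['eef_pos']))
for c,n in((w,'w3z'),(load('s3'),'s3z')):
    im=c['color'][:,:,::-1]; im=im[180:384,40:350] if n=='w3z' else im[105:255,210:360]
    k=2.5 if n=='w3z' else 4
    cv2.imwrite(f'pics/{n}.png',np.clip(cv2.resize(im,None,fx=k,fy=k,interpolation=cv2.INTER_CUBIC).astype(float)*1.8,0,255).astype(np.uint8))
E
```

```text
222 [119.6 -45.1 128. ] [ 119.5 -117.2  128. ]
241 [108.7 -44.5 128. ] [ 108.6 -118.   128. ]
case front [  80.3 -115.2  130. ] [  86.  -114.9  130. ]
282 [128.9  34.1 128. ]
293 [121.9  35.4 128. ]
311 [109.9  37.6 128. ]
tcp px [257.13248983 231.97808922]
```

View pics/w3z.png

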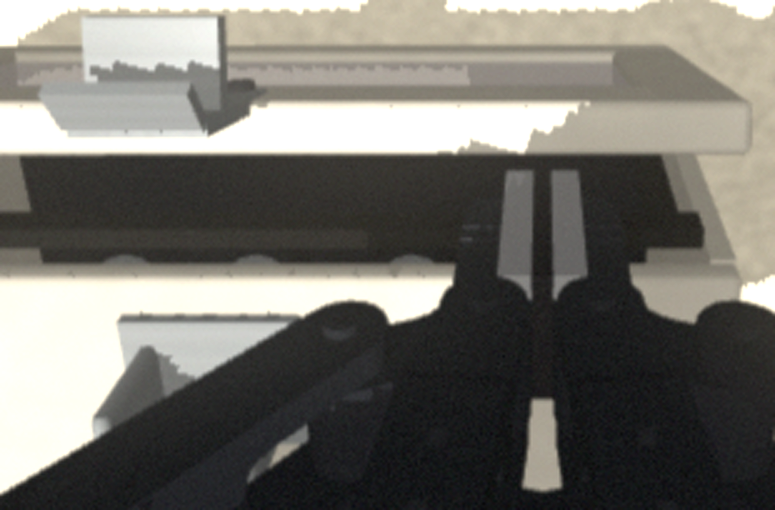

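View pics/s3z.png

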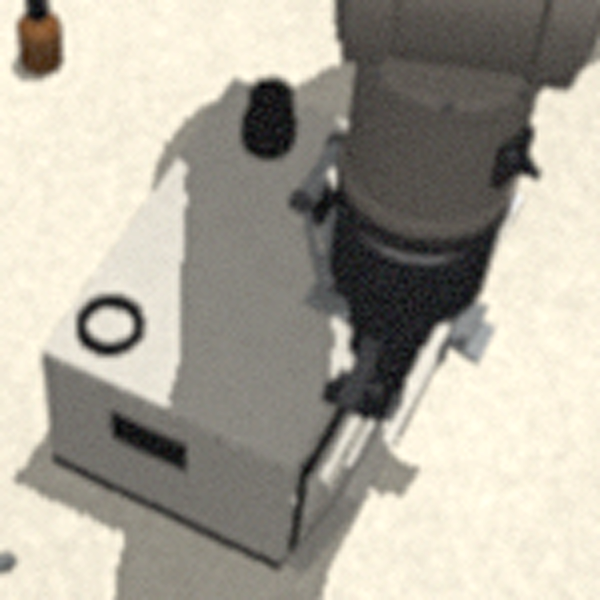

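Call:
drive_tool(slide=[[0, 0, 40], [0, 0, 70], [-10, 40, 70], [-12, 43, 70], [-12, 43, 70]], turn=[[0, 0, 0], [0, 0, 0], [0, 0, 0], [0, 0, 0], [0, 0, 0]], gripper=[0, 0, 0, 0, 0])

```text
t: 4.95
eef_pos: [0.5745, 0.1641, 0.1805]
tool_rot: [0.7, -0.099, 0.7, 0.099]
contact_force: [0.6, -0.2, 0.5]
gripper_width: 0.0
```

```bash
python3 - <<'E'
from h import *
st()
for n in ('scene','top','wrist'):
    c=snap(n,n[0]+'4'); e=bot.get_obs()['eef_pos']; print(n,proj(c,e))
    if n!='wrist':
        u,v=proj(c,e).astype(int); u0=max(u-70,0);v0=max(v-60,0)
        im=c['color'][v0:v0+120,u0:u0+140,::-1]; print(u0,v0); cv2.imwrite(f'pics/{n[0]}4z.png',np.clip(cv2.resize(im,None,fx=5,fy=5,interpolation=cv2.INTER_CUBIC).astype(float)*2,0,255).astype(np.uint8))
E
```

```text
t 4.95 tcp [0.5745 0.1641 0.1805] case [152.6 -75.  180.5] F [-0.31862535 -0.53298957  0.48      ] w 0.0
[[-0.0, -0.277, 0.961], [0.001, 0.961, 0.277], [-1.0, 0.001, -0.0]] q [ 0.11  0.44 -0.64  1.73  0.29  1.08 -0.35]
scene [325.08318208 207.16805276]
255 147
top [167.06939214 203.08722639]
97 143
wrist [257.06006117 233.28818872]
```

View pics/s4z.png

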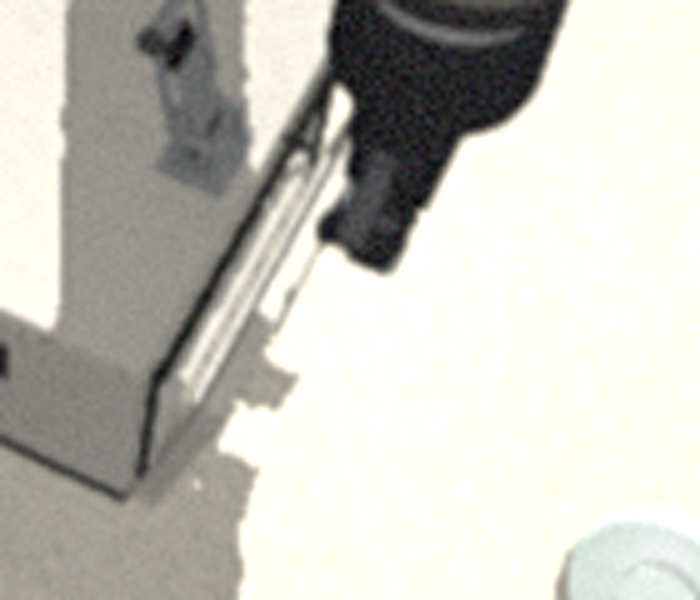

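View pics/w4.png

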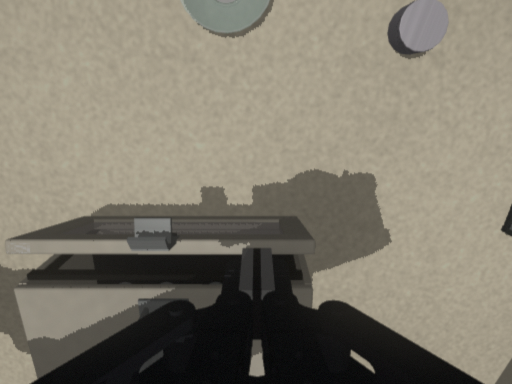

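View pics/t4z.png

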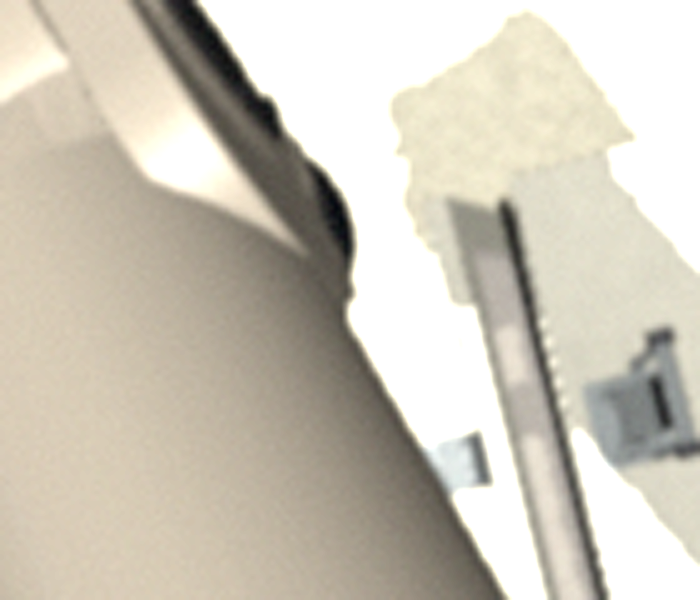

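```bash
python3 - <<'E'
from h import *
s=load('s4');w=load('w4');e=bot.get_obs()['eef_pos']
for p in [(345,235),(362,250),(378,268)]:
    X,er=tri([(s,255+p[0]/5,147+p[1]/5),(w,256.5,248)]); print(w2c(X).round(1),np.array(er).round(4))
for d in (10,15,20,25): print(d,proj(s,e+[0,0,d/1000]),(proj(s,e+[0,0,d/1000])-[255,147])*5)
# shadow? 
E
```

```text
[146.5 -71.1 208.7] [0.008 0.008]
[151.9 -72.9 211. ] [0.0037 0.0037]
[157.1 -75.1 212.1] [0.0009 0.0009]
10 [325.09409623 204.42967873] [350.47048115 287.14839364]
15 [325.46529503 203.14040012] [352.32647515 280.70200061]
20 [325.84020622 201.83822735] [354.20103108 274.19113677]
25 [326.21888576 200.52296602] [356.0944288  267.61483008]
```

Call:
drive_tool(slide=[[0, 0, -45], [0, 0, -85], [0, 0, -98], [0, 0, -98], [3, -9, -98], [4, -14, -98], [5, -19, -98], [7, -24, -98]], turn=[[0, 0, 0], [0, 0, 0], [0, 0, 0], [0, 0, 0], [0, 0, 0], [0, 0, 0], [0, 0, 0], [0, 0, 0]], gripper=[0, 0, 0, 0, 0, 0, 0, 0])

```text
t: 5.9
eef_pos: [0.5833, 0.1375, 0.0832]
tool_rot: [0.701, -0.097, 0.7, 0.097]
contact_force: [-0.7, 3.4, 2.0]
gripper_width: 0.005
```

```bash
python3 - <<'E'
from h import *
st();snap('wrist','w5');to(118,-75,82);to(110,-75,82);to(106,-75,82)
E
```

```text
t 5.9 tcp [0.5833 0.1375 0.0832] case [124.6 -76.1  83.2] F [ 3.43678766 -0.27439125  2.02      ] w 0.005
[[0.001, -0.273, 0.962], [0.001, 0.962, 0.273], [-1.0, 0.0, 0.001]] q [ 0.11  0.55 -0.59  1.81  0.38  0.9  -0.38]
(118, -75, 82) delta [ 0.4 -5.3 -0.8]
(110, -75, 82) delta [  2.6 -13.   -0.8]
(106, -75, 82) delta [  3.7 -16.9  -0.8]
```

View pics/w5.png

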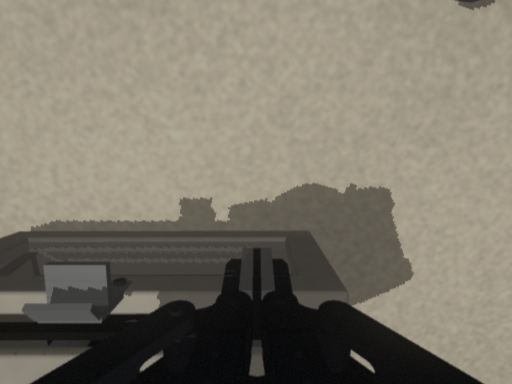

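Call:
drive_tool(slide=[[0, -3, 0], [0, -5, 0], [1, -8, 0], [2, -11, 0], [3, -13, 0], [3, -14, 0], [3, -15, 0], [3, -15, 0]], turn=[[0, 0, 0], [0, 0, 0], [0, 0, 0], [0, 0, 0], [0, 0, 0], [0, 0, 0], [0, 0, 0], [0, 0, 0]], gripper=[0, 0, 0, 0, 0, 0, 0, 0])

```text
t: 6.75
eef_pos: [0.5863, 0.1225, 0.0827]
tool_rot: [0.701, -0.097, 0.7, 0.098]
contact_force: [-1.1, 5.5, 0.4]
gripper_width: 0.001
```

```bash
python3 - <<'E'
from h import *
st();w=snap('wrist','w6')
E
```

```text
t 6.75 tcp [0.5863 0.1225 0.0827] case [109.3 -74.9  82.7] F [ 5.55627935 -0.46374538  0.35      ] w 0.001
[[0.001, -0.273, 0.962], [0.001, 0.962, 0.273], [-1.0, 0.001, 0.001]] q [ 0.13  0.55 -0.59  1.81  0.38  0.9  -0.35]
```

View pics/w6.png

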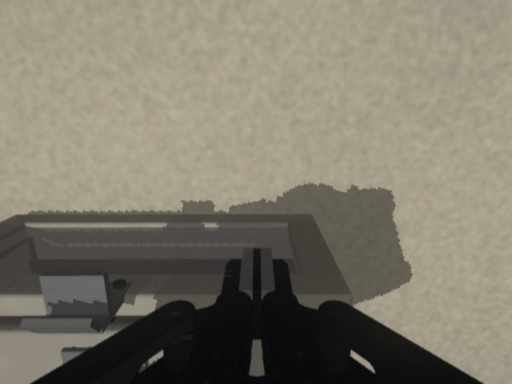

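Force rises to 5.5 N: the strip is met. Push a bit more, then withdraw and check.

Call:
drive_tool(slide=[[0, -2, 0], [1, -4, 0], [1, -4, 0], [-1, 5, 0], [-6, 25, 20], [-10, 40, 60], [-10, 40, 100], [-10, 40, 150], [-10, 40, 200], [-10, 40, 200]], turn=[[0, 0, 0], [0, 0, 0], [0, 0, 0], [0, 0, 0], [0, 0, 0], [0, 0, 0], [0, 0, 0], [0, 0, 0], [0, 0, 0], [0, 0, 0]], gripper=[0, 0, 0, 0, 0, 0, 0, 1, 1, 1])

```text
t: 7.8
eef_pos: [0.5799, 0.1635, 0.2904]
tool_rot: [0.705, -0.096, 0.696, 0.097]
contact_force: [0.0, 2.0, 0.2]
gripper_width: 0.506
```

```bash
python3 - <<'E'
from h import *
st();w=snap('wrist','w7')
st()
a=cv2.resize(w['color'][150:350,60:330,::-1],None,fx=2.9,fy=2.9,interpolation=cv2.INTER_CUBIC)
cv2.imwrite('pics/w7z.png',np.clip(a.astype(float)*1.7,0,255).astype(np.uint8))
E
```

```text
t 7.8 tcp [0.5799 0.1635 0.2904] case [150.5 -80.  290.4] F [ 1.89837704 -0.5629961   0.17      ] w 0.506
[[0.013, -0.272, 0.962], [0.003, 0.962, 0.272], [-1.0, -0.001, 0.013]] q [ 0.13  0.35 -0.67  1.59  0.23  1.27 -0.3 ]
t 7.85 tcp [0.5784 0.1625 0.2865] case [149.9 -78.3 286.5] F [-1.24454379  0.59465179  0.66      ] w 0.593
[[0.008, -0.271, 0.962], [0.001, 0.962, 0.271], [-1.0, -0.001, 0.008]] q [ 0.13  0.35 -0.67  1.59  0.23  1.27 -0.3 ]
```

View pics/w7z.png

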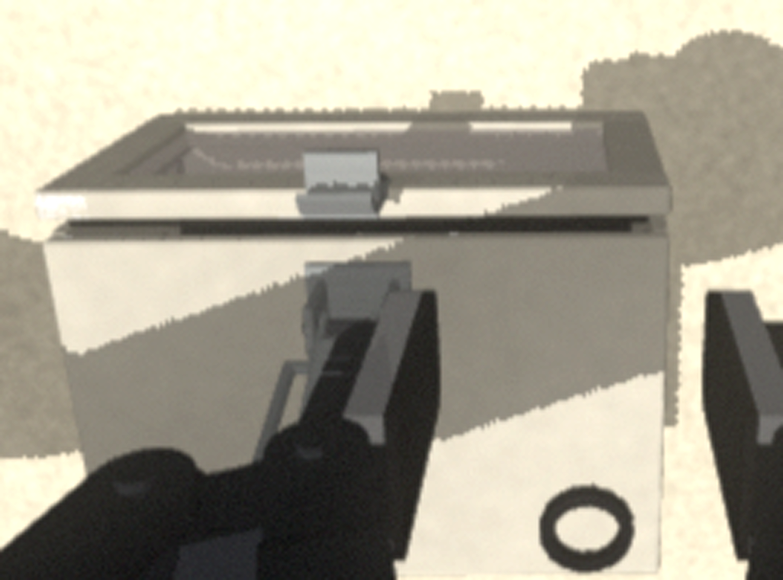

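```bash
python3 - <<'E'
from h import *
w=load('w7'); P=lambda u,v:(60+u/2.9-.36,150+v/2.9-.36)
for n,p,z in [('outL',(38,190),.13),('outR',(668,188),.13),('fL',(45,239),.13),('fR',(667,237),.13),('catch ledgeL',(304,152),.146),('catch ledge R',(379,152),.146),('plateL',(306,262),.132),('plateR',(411,262),.132)]: print(n,w2c(onz(w,*P(*p),z)).round(1))
E
```

```text
outL [100.3 116.7 130. ]
outR [  99.  -118.1  130. ]
fL [ 80.4 117.5 130. ]
fR [  78.9 -118.3  130. ]
catch ledgeL [120.   12.3 146. ]
catch ledge R [119.7 -14.  146. ]
plateL [ 70.8  19.4 132. ]
plateR [ 70.4 -20.5 132. ]
```

```bash
cat >> h.py <<'E'
YAW=1.8455; C=np.array([0.5448,-0.0031,0])
E
python3 - <<'E'
from h import *
st();rot();to(30,0,290);to(30,0,215)
E
```

```text
t 7.85 tcp [0.5784 0.1625 0.2865] case [150.2 -77.2 286.5] F [-1.24661745  0.59029225  0.66      ] w 0.593
[[0.008, -0.271, 0.962], [0.001, 0.962, 0.271], [-1.0, -0.001, 0.008]] q [ 0.13  0.35 -0.67  1.59  0.23  1.27 -0.3 ]
turn [-0.0012  0.0078 -0.0002]
(30, 0, 290) delta [ -41.7 -136.7    3.5]
(30, 0, 215) delta [ -41.7 -136.7  -71.5]
```

Call:
drive_tool(slide=[[-10, -35, 3], [-20, -70, 3], [-32, -105, 3], [-42, -137, 3], [-42, -137, 3], [-42, -137, -20], [-42, -137, -45], [-42, -137, -45], [-42, -137, -45]], turn=[[0, 0.0078, 0], [0, 0.0078, 0], [0, 0.0078, 0], [0, 0.0078, 0], [0, 0.0078, 0], [0, 0.0078, 0], [0, 0.0078, 0], [0, 0.0078, 0], [0, 0.0078, 0]], gripper=[1, 1, 1, 1, 1, 1, 1, 1, 1])

```text
t: 8.75
eef_pos: [0.5359, 0.0255, 0.2409]
tool_rot: [0.7, -0.097, 0.701, 0.097]
contact_force: [-0.4, -0.4, 0.5]
gripper_width: 1.0
```

```bash
python3 - <<'E'
from h import *
st();rot();w=snap('wrist','w8');s=snap('scene','s8')
to(30,0,165)
im=s['color'][105:255,210:360,::-1];cv2.imwrite('pics/s8z.png',np.clip(cv2.resize(im,None,fx=4,fy=4,interpolation=cv2.INTER_CUBIC).astype(float)*1.8,0,255).astype(np.uint8))
E
```

```text
t 8.75 tcp [0.5359 0.0255 0.2409] case [ 29.9   0.9 240.9] F [-0.31499778  0.50435741  0.53      ] w 1.0
[[-0.002, -0.272, 0.962], [0.001, 0.962, 0.272], [-1.0, 0.002, -0.002]] q [ 0.37  0.27 -0.63  1.79  0.17  1.14 -0.04]
turn [-0.0011 -0.0021 -0.0005]
(30, 0, 165) delta [ -0.3  -0.  -77.4]
```

View pics/w8.png

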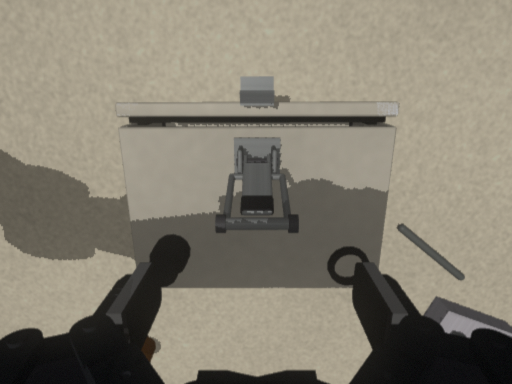

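View pics/s8z.png

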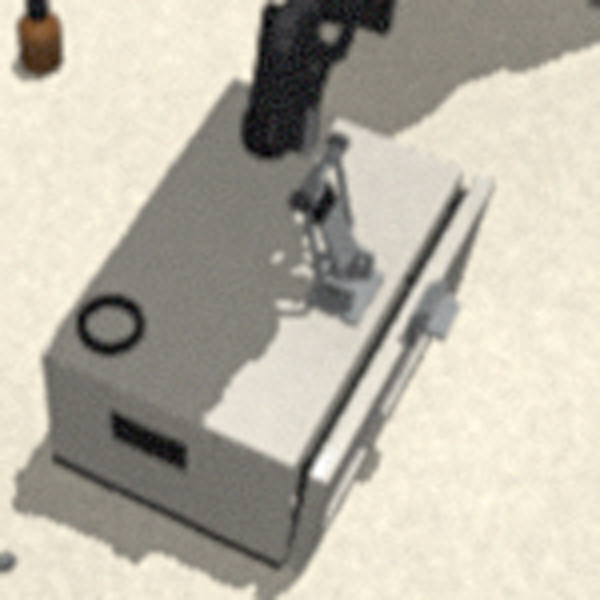

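Call:
drive_tool(slide=[[0, 0, -25], [0, 0, -50], [0, 0, -50]], turn=[[0, 0, 0], [0, 0, 0], [0, 0, 0]], gripper=[1, 1, 1])

```text
t: 9.15
eef_pos: [0.5355, 0.0255, 0.1906]
tool_rot: [0.699, -0.097, 0.701, 0.097]
contact_force: [-0.3, 0.3, -0.1]
gripper_width: 1.003
```

```bash
python3 - <<'E'
from h import *
st();w=snap('wrist','w9')
E
```

```text
t 9.15 tcp [0.5355 0.0255 0.1906] case [ 30.    1.2 190.6] F [ 0.36173056  0.25129863 -0.09      ] w 1.003
[[-0.003, -0.272, 0.962], [0.001, 0.962, 0.272], [-1.0, 0.002, -0.002]] q [ 0.35  0.32 -0.62  1.86  0.21  1.04 -0.08]
```

View pics/w9.png

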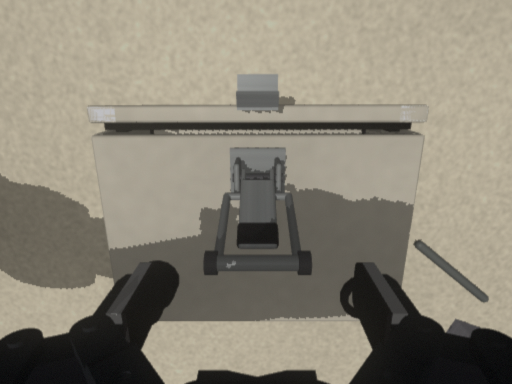

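Call:
drive_tool(slide=[[0, 0, -14], [0, 0, -28], [0, 0, -28]], turn=[[0, 0, 0], [0, 0, 0], [0, 0, 0]], gripper=[1, 1, 1])

```text
t: 9.5
eef_pos: [0.5354, 0.0255, 0.1626]
tool_rot: [0.699, -0.097, 0.702, 0.098]
contact_force: [-0.3, 0.6, -0.1]
gripper_width: 1.003
```

```bash
python3 - <<'E'
from h import *
st();w=snap('wrist','w10')
E
```

```text
t 9.5 tcp [0.5354 0.0255 0.1626] case [ 30.    1.3 162.6] F [ 0.68233183  0.09860668 -0.14      ] w 1.003
[[-0.003, -0.272, 0.962], [0.001, 0.962, 0.272], [-1.0, 0.002, -0.003]] q [ 0.34  0.35 -0.61  1.89  0.23  0.98 -0.1 ]
```

View pics/w10.png

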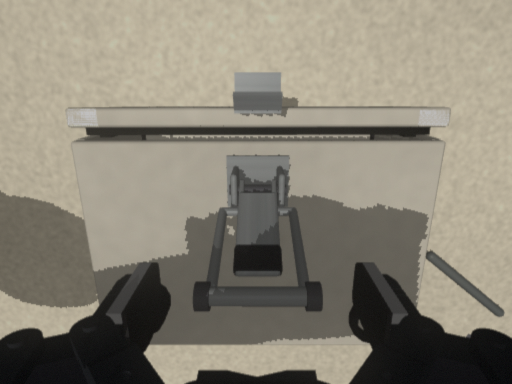

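Call:
drive_tool(slide=[[0, 0, 0], [0, 0, 0], [0, 0, 0], [0, 0, 0], [0, 0, 0], [0, 0, 0], [0, 0, 0]], turn=[[0, 0, 0], [0, 0, 0], [0, 0, 0], [0, 0, 0], [0, 0, 0], [0, 0, 0], [0, 0, 0]], gripper=[0.6, 0.45, 0.45, 0.45, 0.45, 0.45, 0.45], squeeze=30)

```text
t: 10.25
eef_pos: [0.5362, 0.0254, 0.1639]
tool_rot: [0.7, -0.097, 0.701, 0.097]
contact_force: [-1.9, -2.0, 6.3]
gripper_width: 0.605
```

```bash
python3 - <<'E'
from h import *
st();w=snap('wrist','w11')
E
```

```text
t 10.25 tcp [0.5362 0.0254 0.1639] case [ 29.7   0.6 163.9] F [-1.39605087  2.41940943  6.33      ] w 0.605
[[-0.002, -0.272, 0.962], [0.001, 0.962, 0.272], [-1.0, 0.001, -0.001]] q [ 0.34  0.35 -0.61  1.88  0.23  0.99 -0.1 ]
```

View pics/w11.png

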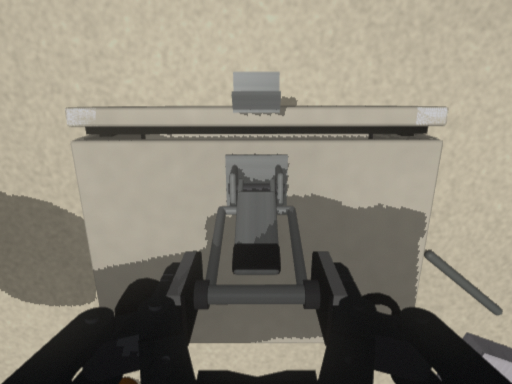

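Call:
drive_tool(slide=[[0, 0, 0], [0, 0, 0], [0, 0, 0], [0, 0, 6], [0, 0, 6], [0, 0, 6], [0, 0, 6], [0, 0, 6], [0, 0, 6], [0, 0, 6]], turn=[[0, 0, 0], [0, 0, 0], [0, 0, 0], [0, 0, 0], [0, 0, 0], [0, 0, 0], [0, 0, 0], [0, 0, 0], [0, 0, 0], [0, 0, 0]], gripper=[0.8, 0.8, 0.8, 0.8, 0.8, 0.45, 0.45, 0.45, 0.45, 0.45], squeeze=30)

```text
t: 11.3
eef_pos: [0.5363, 0.0251, 0.1702]
tool_rot: [0.7, -0.097, 0.701, 0.097]
contact_force: [-1.0, -1.2, 5.4]
gripper_width: 0.597
```

```bash
python3 - <<'E'
from h import *
st();w=snap('wrist','w12')
E
```

```text
t 11.3 tcp [0.5363 0.0251 0.1702] case [ 29.4   0.5 170.2] F [-0.94272076  1.26308256  5.4       ] w 0.597
[[-0.001, -0.272, 0.962], [0.0, 0.962, 0.272], [-1.0, 0.001, -0.001]] q [ 0.34  0.34 -0.61  1.88  0.23  1.   -0.1 ]
```

View pics/w12.png

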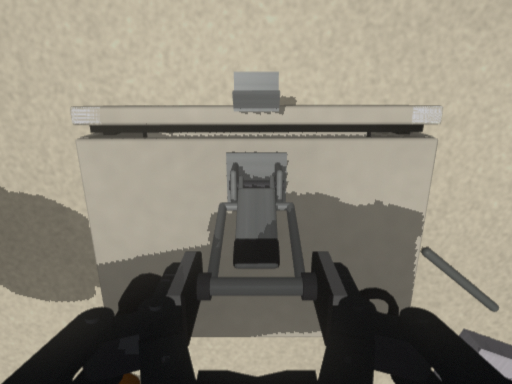

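```bash
cat >> h.py <<'E'
def bar(th,L):
    r=np.array([54+(-15.8*np.cos(th)-2.2*np.sin(th)),150+(15.8*np.sin(th)-2.2*np.cos(th))]); e=L-th
    return r+62*np.array([np.cos(e),np.sin(e)])
E
python3 - <<'E'
from h import *
w=load('w12'); print(w2c(onz(w,257,286,.2255)))
for th in (1.05,1.1,1.15): print(th,bar(th,2.93))
# path
p0=bar(1.1,2.93); prev=p0
R=rz(YAW)
for k in range(1,21):
    f=k/20; th=1.1+(1.88-1.1)*f; L=2.93+(1.80-2.93)*f
    b=bar(th,L); d=R@np.array([b[0]-p0[0],0,0]); print(k,b.round(1),'slide',d[:2].round(1),(b[1]-p0[1]).round(1))
E
```

```text
[ 29.36700997   0.57395053 225.5       ]
1.05 [ 25.36343574 221.6703547 ]
1.1 [ 28.98124878 223.01201712]
1.15 [ 32.66159567 224.17118751]
1 [ 35.3 224.6] slide [-1.7  6.1] 1.6
2 [ 41.7 225.6] slide [-3.4 12.2] 2.6
3 [ 48.2 226. ] slide [-5.2 18.5] 3.0
4 [ 54.6 225.9] slide [-7.  24.7] 2.9
5 [ 61.  225.1] slide [-8.7 30.8] 2.1
6 [ 67.3 223.8] slide [-10.4  36.9] 0.8
7 [ 73.4 221.9] slide [-12.1  42.8] -1.1
8 [ 79.3 219.5] slide [-13.7  48.4] -3.5
9 [ 85.  216.6] slide [-15.2  53.9] -6.4
10 [ 90.3 213.2] slide [-16.6  59. ] -9.9
11 [ 95.2 209.3] slide [-18.   63.8] -13.7
12 [ 99.8 205. ] slide [-19.2  68.2] -18.0
13 [103.9 200.3] slide [-20.3  72.2] -22.7
14 [107.6 195.3] slide [-21.3  75.7] -27.7
15 [110.8 189.9] slide [-22.2  78.7] -33.1
16 [113.4 184.4] slide [-22.9  81.3] -38.6
17 [115.5 178.6] slide [-23.5  83.3] -44.4
18 [117.1 172.8] slide [-23.9  84.8] -50.3
19 [118.1 166.8] slide [-24.2  85.8] -56.2
20 [118.5 160.8] slide [-24.3  86.2] -62.2
```

Call:
drive_tool(slide=[[-2, 6, 1], [-3, 12, 1], [-5, 18, 1], [-7, 25, 1], [-9, 31, 0], [-10, 37, -1], [-12, 43, -3], [-14, 48, -5], [-15, 54, -8], [-17, 59, -11]], turn=[[0, 0, 0], [0, 0, 0], [0, 0, 0], [0, 0, 0], [0, 0, 0], [0, 0, 0], [0, 0, 0], [0, 0, 0], [0, 0, 0], [0, 0, 0]], gripper=[0.45, 0.45, 0.45, 0.45, 0.45, 0.45, 0.45, 0.45, 0.45, 0.45])

```text
t: 12.35
eef_pos: [0.5191, 0.0844, 0.1588]
tool_rot: [0.7, -0.097, 0.701, 0.097]
contact_force: [1.9, -4.3, -2.2]
gripper_width: 0.596
```

```bash
python3 - <<'E'
from h import *
st();w=snap('wrist','w13');snap('scene','s13')
E
```

```text
t 12.35 tcp [0.5191 0.0844 0.1588] case [ 91.2   1.  158.8] F [-4.60753339 -0.64431053 -2.23      ] w 0.596
[[-0.002, -0.271, 0.962], [0.0, 0.962, 0.271], [-1.0, 0.001, -0.002]] q [ 0.25  0.34 -0.64  1.91  0.24  0.97 -0.23]
```

View pics/w13.png

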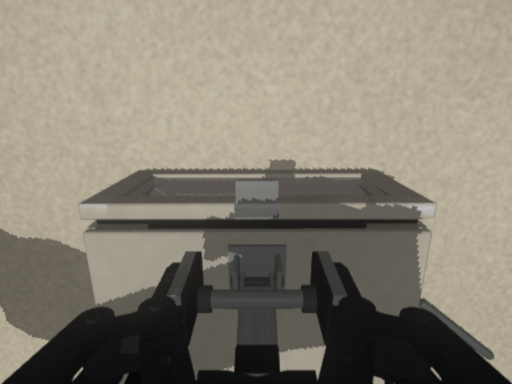

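```bash
python3 - <<'E'
from h import *
w=load('w13')
for z in (.200,.205,.21,.215,.22,.225): print(w2c(onz(w,257,298,z)).round(1))
w=load('w12')
for z in (.215,.22,.225): print(w2c(onz(w,257,286,z)).round(1))
s=load('s13');im=s['color'][105:255,210:360,::-1];cv2.imwrite('pics/s13z.png',np.clip(cv2.resize(im,None,fx=4,fy=4,interpolation=cv2.INTER_CUBIC).astype(float)*1.8,0,255).astype(np.uint8))
E
```

```text
[ 75.2   1.  200. ]
[ 78.7   1.  205. ]
[ 82.2   1.  210. ]
[ 85.7   1.  215. ]
[ 89.2   1.  220. ]
[ 92.7   1.  225. ]
[ 22.5   0.6 215. ]
[ 25.8   0.6 220. ]
[ 29.    0.6 225. ]
```

View pics/s13z.png

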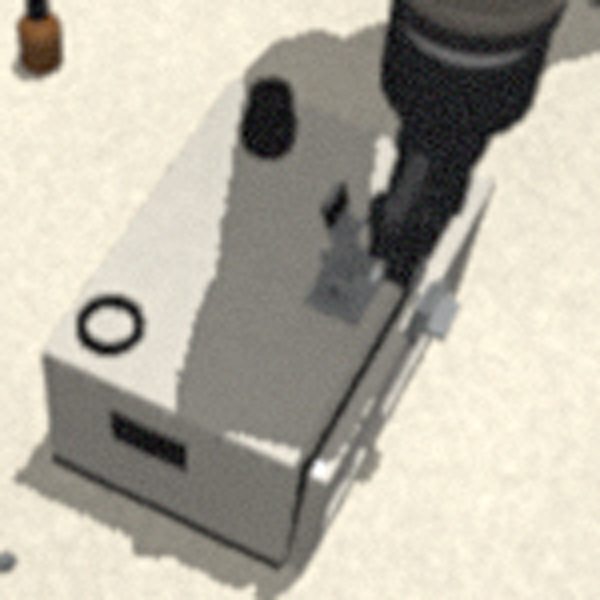

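```bash
python3 - <<'E'
from h import *
p0=bar(1.2,2.085); print(p0)
R=rz(YAW)
for k in range(1,11):
    f=k/10; th=1.2+(1.9-1.2)*min(1,f*1.25); L=1.2+(1.9-1.2)*min(1,f*1.25)+.885*(1-f)+0.15*f
    b=bar(th,L); d=R@np.array([b[0]-p0[0],0,0]); print(k,round(th,2),b.round(1),'slide',d[:2].round(1),(b[1]-p0[1]).round(1))
E
```

```text
[ 85.48821058 211.9117597 ]
1 1.29 [ 90.2 209.5] slide [-1.3  4.5] -2.4
2 1.38 [ 94.6 206.8] slide [-2.5  8.8] -5.1
3 1.46 [ 98.9 203.7] slide [-3.6 12.9] -8.2
4 1.55 [103.  200.3] slide [-4.7 16.8] -11.6
5 1.64 [106.7 196.6] slide [-5.8 20.5] -15.3
6 1.72 [110.2 192.6] slide [-6.7 23.8] -19.3
7 1.81 [113.4 188.3] slide [-7.6 26.9] -23.6
8 1.9 [116.3 183.8] slide [-8.4 29.7] -28.1
9 1.9 [117.5 179.4] slide [-8.7 30.8] -32.5
10 1.9 [118.3 174.9] slide [-8.9 31.6] -37.0
```

Call:
drive_tool(slide=[[0, 0, 0], [0, 0, 0], [-1, 5, -2], [-2, 9, -5], [-4, 13, -8], [-5, 17, -12], [-6, 20, -15], [-7, 24, -19], [-8, 27, -23], [-8, 30, -28]], turn=[[0, 0, 0], [0, 0, 0], [0, 0, 0], [0, 0, 0], [0, 0, 0], [0, 0, 0], [0, 0, 0], [0, 0, 0], [0, 0, 0], [0, 0, 0]], gripper=[0.45, 0.45, 0.45, 0.45, 0.45, 0.45, 0.45, 0.45, 0.45, 0.45], squeeze=90)

```text
t: 13.45
eef_pos: [0.5107, 0.1152, 0.1314]
tool_rot: [0.7, -0.097, 0.701, 0.097]
contact_force: [-4.0, -3.5, 4.9]
gripper_width: 0.567
```

```bash
python3 - <<'E'
from h import *
st();w=snap('wrist','w14');s=snap('scene','s14')
im=s['color'][105:255,210:360,::-1];cv2.imwrite('pics/s14z.png',np.clip(cv2.resize(im,None,fx=4,fy=4,interpolation=cv2.INTER_CUBIC).astype(float)*1.8,0,255).astype(np.uint8))
E
```

```text
t 13.45 tcp [0.5107 0.1152 0.1314] case [123.1   0.8 131.4] F [-2.31828494  4.86112692  4.91      ] w 0.567
[[-0.002, -0.272, 0.962], [0.0, 0.962, 0.272], [-1.0, 0.001, -0.002]] q [ 0.18  0.37 -0.64  1.94  0.27  0.92 -0.32]
```

View pics/w14.png

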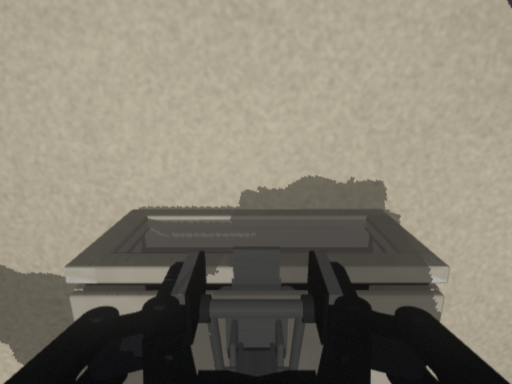

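View pics/s14z.png

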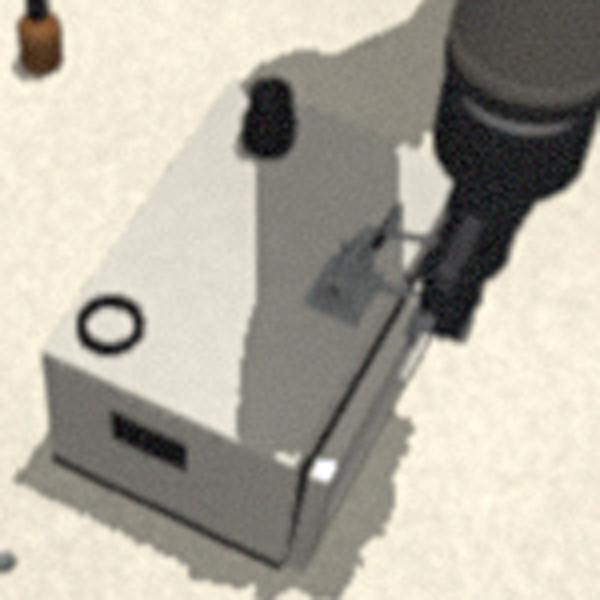

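```bash
python3 - <<'E'
from h import *
w=load('w14')
for z in (.175,.18,.185,.19,.195): print(w2c(onz(w,257,306,z)).round(1))
from scipy.optimize import brentq
p1=w2c(onz(w,257,306,.17))[[0,2]];p2=w2c(onz(w,257,306,.2))[[0,2]]
for th in (1.5,1.6,1.7,1.8,1.9,1.97):
    r=bar(th,0)-62*np.array([np.cos(-th),np.sin(-th)])
    f=lambda a:np.linalg.norm(p1+a*(p2-p1)-r)-62
    try:
        a=brentq(f,-0.5,2);print(th,(p1+a*(p2-p1)).round(1),r.round(1))
    except Exception as e: print(th,f(-.5),f(2))
E
```

```text
[104.3   0.8 175. ]
[108.    0.8 180. ]
[111.6   0.8 185. ]
[115.3   0.8 190. ]
[118.9   0.8 195. ]
1.5 [110.2 183. ] [ 50.7 165.6]
1.6 [111.4 184.6] [ 52.3 165.9]
1.7 [112.5 186.2] [ 53.9 166. ]
1.8 [113.5 187.6] [ 55.4 165.9]
1.9 [114.5 188.9] [ 57.  165.7]
1.97 [115.1 189.8] [ 58.1 165.4]
```

```bash
cat >> h.py <<'E'
def tip(th,r=56,h=6.5): return np.array([54-r*np.cos(th)+h*np.sin(th),150+r*np.sin(th)+h*np.cos(th)])
E
python3 - <<'E'
from h import *
s=load('s14');w=load('w14')
for th in (1.3,1.4,1.5,1.6,1.7,1.8,1.9,1.97):
    x,z=tip(th,62,4); o=[((proj(s,c2w((x,y,z)))-[210,105])*4).round(0) for y in (11,-11)]
    print(th,o,proj(w,c2w((x,0,z))).round())
im=s['color'][145:190,280:330,::-1];cv2.imwrite('pics/s14y.png',np.clip(cv2.resize(im,None,fx=12,fy=12,interpolation=cv2.INTER_CUBIC).astype(float)*2.2,0,255).astype(np.uint8))
E
```

```text
1.3 [array([344., 180.]), array([327., 208.])] [259. 479.]
1.4 [array([354., 183.]), array([337., 211.])] [259. 471.]
1.5 [array([365., 187.]), array([347., 215.])] [259. 462.]
1.6 [array([375., 192.]), array([358., 220.])] [259. 451.]
1.7 [array([385., 197.]), array([368., 225.])] [259. 438.]
1.8 [array([395., 203.]), array([378., 231.])] [259. 424.]
1.9 [array([404., 210.]), array([388., 238.])] [259. 409.]
1.97 [array([411., 215.]), array([394., 243.])] [259. 398.]
```

View pics/s14y.png

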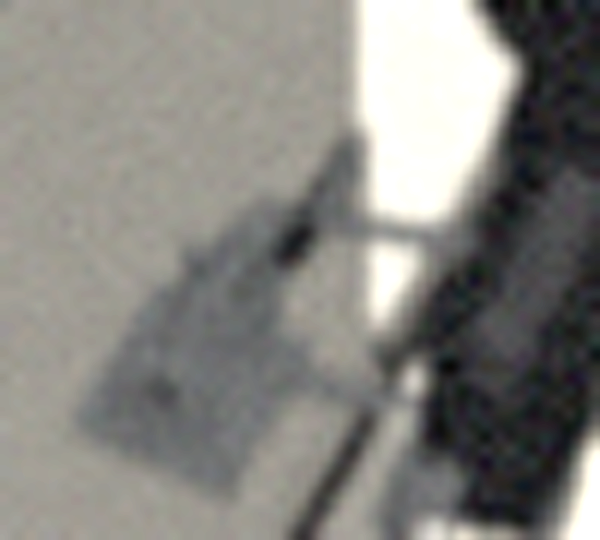

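Call:
drive_tool(slide=[[-0.5, 1.5, -4], [-0.5, 2.5, -8], [-1, 3.5, -12], [-1, 4, -16], [-1.3, 4.5, -20], [-1.3, 5, -24], [-1.3, 5, -28], [-1.3, 5, -28]], turn=[[0, 0, 0], [0, 0, 0], [0, 0, 0], [0, 0, 0], [0, 0, 0], [0, 0, 0], [0, 0, 0], [0, 0, 0]], gripper=[0.45, 0.45, 0.45, 0.45, 0.45, 0.45, 0.45, 0.45])

```text
t: 14.35
eef_pos: [0.5087, 0.1215, 0.1028]
tool_rot: [0.699, -0.096, 0.701, 0.098]
contact_force: [-5.9, 0.9, 5.4]
gripper_width: 0.555
```

```bash
python3 - <<'E'
from h import *
st();w=snap('wrist','w15');s=snap('scene','s15')
im=s['color'][135:210,270:370,::-1];cv2.imwrite('pics/s15z.png',np.clip(cv2.resize(im,None,fx=7,fy=7,interpolation=cv2.INTER_CUBIC).astype(float)*2,0,255).astype(np.uint8))
im=w['color'][200:384,120:400,::-1];cv2.imwrite('pics/w15z.png',np.clip(cv2.resize(im,None,fx=2.8,fy=2.8,interpolation=cv2.INTER_CUBIC).astype(float)*2,0,255).astype(np.uint8))
E
```

```text
t 14.35 tcp [0.5087 0.1215 0.1028] case [129.7   1.  102.8] F [2.42968626 5.41391029 5.38      ] w 0.555
[[-0.003, -0.273, 0.962], [0.002, 0.962, 0.273], [-1.0, 0.003, -0.002]] q [ 0.15  0.41 -0.62  1.97  0.31  0.86 -0.36]
```

View pics/w15z.png

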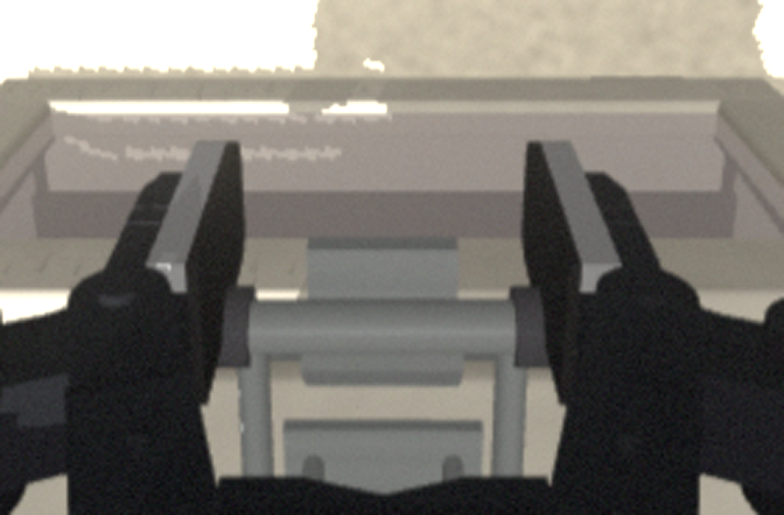

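View pics/s15z.png

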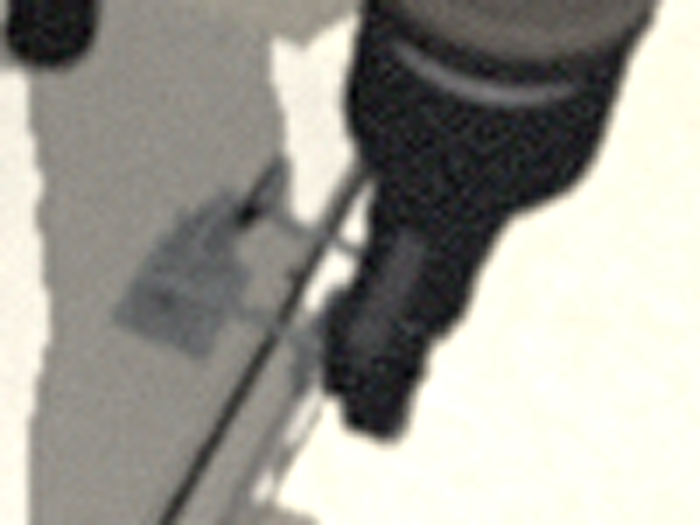

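```bash
python3 - <<'E'
from h import *
w=load('w15'); v=200+326/2.8
for z in (.15,.155,.16,.165,.17): print(w2c(onz(w,257,v,z)).round(1))
from scipy.optimize import brentq
p1=w2c(onz(w,257,v,.14))[[0,2]];p2=w2c(onz(w,257,v,.18))[[0,2]]
for th in (1.7,1.8,1.9,1.97):
    r=bar(th,0)-62*np.array([np.cos(-th),np.sin(-th)])
    f=lambda a:np.linalg.norm(p1+a*(p2-p1)-r)-62
    a=brentq(f,-0.5,2);print(th,(p1+a*(p2-p1)).round(1))
print('ledge edge',w2c(onz(w,257,200+240/2.8,.146)),'lip top bottom edge',w2c(onz(w,257,200+384/2.8,.1605)))
s=load('s15')
for th in (1.7,1.8,1.9,1.97):
    x,z=tip(th,62,4); print(th,[((proj(s,c2w((x,y,z)))-[270,135])*7).round(0) for y in (11,-11)])
E
```

```text
[107.7   0.9 150. ]
[111.5   0.9 155. ]
[115.4   0.9 160. ]
[119.3   0.9 165. ]
[123.1   0.9 170. ]
1.7 [115.6 160.3]
1.8 [117.4 162.5]
1.9 [119.  164.7]
1.97 [120.1 166.1]
ledge edge [121.7978275    0.91621764 146.        ] lip top bottom edge [104.77410282   0.88455196 160.5       ]
1.7 [array([254., 135.]), array([224., 184.])]
1.8 [array([271., 146.]), array([242., 195.])]
1.9 [array([288., 157.]), array([258., 206.])]
1.97 [array([299., 165.]), array([269., 215.])]
```

Call:
drive_tool(slide=[[0, 0, -4], [0, 0, -8], [0, -1, -11], [0, -1, -11], [0, -1, -11]], turn=[[0, 0, 0], [0, 0, 0], [0, 0, 0], [0, 0, 0], [0, 0, 0]], gripper=[0.45, 0.45, 0.45, 0.45, 0.45])

```text
t: 14.95
eef_pos: [0.509, 0.1213, 0.0923]
tool_rot: [0.7, -0.096, 0.701, 0.099]
contact_force: [-1.3, 2.4, 2.0]
gripper_width: 0.544
```

```bash
cat >> h.py <<'E'
def look(f):
    w=snap('wrist','w'+f);s=snap('scene','s'+f)
    im=s['color'][135:210,270:370,::-1];a=np.clip(cv2.resize(im,None,fx=7,fy=7,interpolation=cv2.INTER_CUBIC).astype(float)*2,0,255).astype(np.uint8);cv2.imwrite(f'pics/s{f}z.png',a)
    im=w['color'][200:384,120:400,::-1];cv2.imwrite(f'pics/w{f}z.png',np.clip(cv2.resize(im,None,fx=2.8,fy=2.8,interpolation=cv2.INTER_CUBIC).astype(float)*2,0,255).astype(np.uint8))
    return w,s
E
python3 - <<'E'
from h import *
st();look('16')
E
```

```text
t 14.95 tcp [0.509  0.1213 0.0923] case [129.5   0.7  92.3] F [2.63106596 0.59874195 2.03      ] w 0.544
[[-0.003, -0.274, 0.962], [0.003, 0.962, 0.274], [-1.0, 0.004, -0.002]] q [ 0.15  0.43 -0.62  1.98  0.32  0.84 -0.37]
```

View pics/w16z.png

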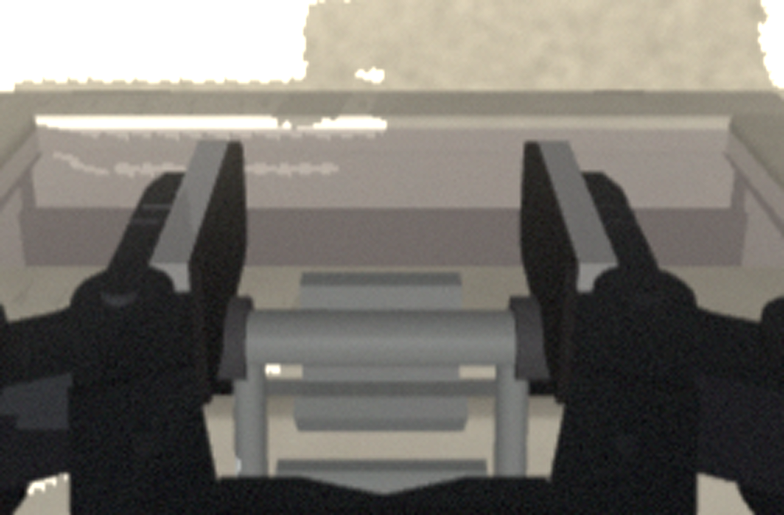

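View pics/s16z.png

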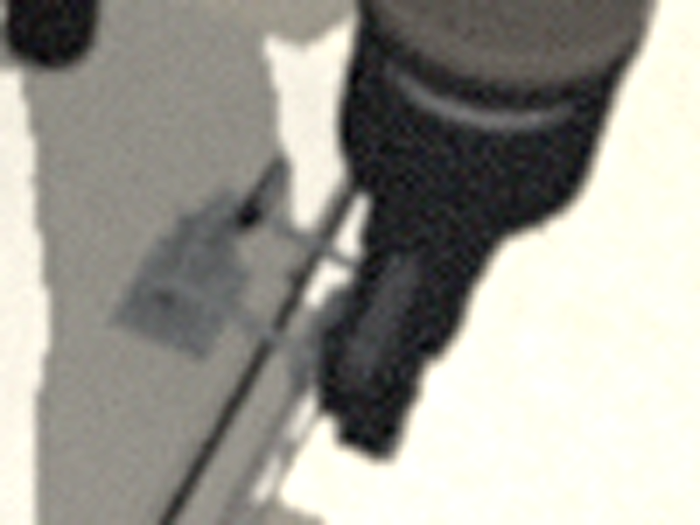

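```bash
python3 - <<'E'
from h import *
w=load('w16'); v=200+337/2.8
from scipy.optimize import brentq
p1=w2c(onz(w,257,v,.13))[[0,2]];p2=w2c(onz(w,257,v,.18))[[0,2]]
for th in (1.7,1.8,1.9,1.97):
    r=bar(th,0)-62*np.array([np.cos(-th),np.sin(-th)])
    f=lambda a:np.linalg.norm(p1+a*(p2-p1)-r)-62
    a=brentq(f,-0.5,2);print(th,(p1+a*(p2-p1)).round(1))
print('ledge edge',w2c(onz(w,257,200+273/2.8,.1458)),'lip',w2c(onz(w,257,200+430/2.8,.1605)),'lip nose edge?',w2c(onz(w,257,200+392/2.8,.1605)))
print('door top edge outer', w2c(onz(w,200,200+265/2.8,.1296)))
E
```

```text
Traceback (most recent call last):
ValueError: f(a) and f(b) must have different signs
```

```bash
python3 - <<'E'
from h import *
w=load('w16'); v=200+337/2.8
for z in (.145,.15,.155,.16): print(w2c(onz(w,257,v,z)).round(1))
from scipy.optimize import brentq
p1=w2c(onz(w,257,v,.13))[[0,2]];p2=w2c(onz(w,257,v,.18))[[0,2]]
for th in (1.7,1.8,1.9,1.97):
    r=bar(th,0)-62*np.array([np.cos(-th),np.sin(-th)])
    f=lambda a:np.linalg.norm(p1+a*(p2-p1)-r)-62
    a=brentq(f,0,2);print(th,(p1+a*(p2-p1)).round(1))
print('ledge edge',w2c(onz(w,257,200+273/2.8,.1458)),'lip',w2c(onz(w,257,200+430/2.8,.1605)),'lip nose edge?',w2c(onz(w,257,200+392/2.8,.1605)))
print('door top edge outer', w2c(onz(w,200,200+265/2.8,.1296)))
E
```

```text
[109.5   0.7 145. ]
[113.5   0.7 150. ]
[117.4   0.7 155. ]
[121.4   0.7 160. ]
1.7 [113.9 150.6]
1.8 [116.2 153.4]
1.9 [118.3 156.1]
1.97 [119.6 157.8]
ledge edge [122.22704689   0.70382539 145.8       ] lip [105.2505111    0.66647189 160.5       ] lip nose edge? [112.14652246   0.68360184 160.5       ]
door top edge outer [112.56042481  28.95091634 129.6       ]
```

```bash
python3 - <<'E'
from h import *
w=load('w16');im=w['color'][200:384,:,::-1];cv2.imwrite('pics/w16y.png',np.clip(cv2.resize(im,None,fx=1.55,fy=3,interpolation=cv2.INTER_CUBIC).astype(float)*1.8,0,255).astype(np.uint8))
E
```

```text
(no output)
```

View pics/w16y.png

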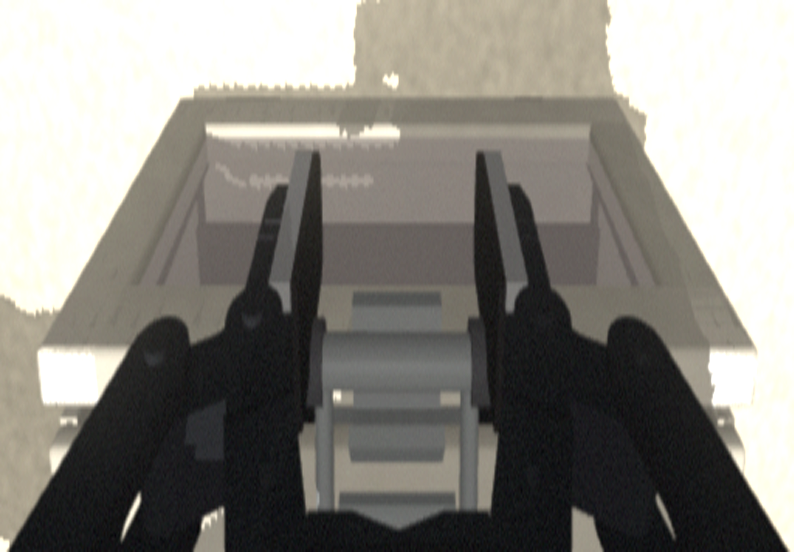

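```bash
python3 - <<'E'
from h import *
w=load('w16')
print(w2c(onz(w,38/1.55,200+347/3,.1296)).round(1),w2c(onz(w,755/1.55,200+347/3,.1296)).round(1),'inner',w2c(onz(w,38/1.55,200+405/3,.130)).round(1),'case',w2c(onz(w,55/1.55,200+443/3,.130)).round(1))
E
```

```text
[ 99.9 118.8 129.6] [ 100.6 -116.   129.6] inner [ 88.3 121.  130. ] case [ 80.2 116.9 130. ]
```

Call:
drive_tool(slide=[[0, 0, -2], [0, 0, -4], [0.5, -1, -6], [0.5, -1, -6]], turn=[[0, 0, 0], [0, 0, 0], [0, 0, 0], [0, 0, 0]], gripper=[0.45, 0.45, 0.45, 0.45])

```text
t: 15.45
eef_pos: [0.5094, 0.1203, 0.0864]
tool_rot: [0.7, -0.096, 0.701, 0.099]
contact_force: [-2.2, 0.1, 6.4]
gripper_width: 0.548
```

```bash
python3 - <<'E'
from h import *
st();look('17')
E
```

```text
t 15.45 tcp [0.5094 0.1203 0.0864] case [128.4   0.6  86.4] F [0.70833846 2.03412306 6.41      ] w 0.548
[[-0.003, -0.273, 0.962], [0.003, 0.962, 0.273], [-1.0, 0.003, -0.002]] q [ 0.15  0.43 -0.61  1.98  0.33  0.83 -0.37]
```

View pics/w17z.png

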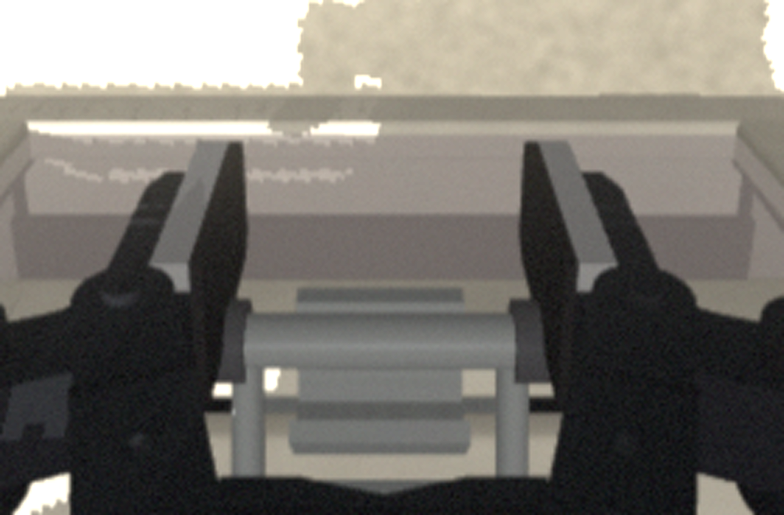

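```bash
python3 - <<'E'
from h import *
w=load('w17')
for r,z in ((340,.1496),(340,.152),(340,.155),(301,.1456),(289,.1456),(452,.1605),(452,.157),(425,.1605)): print(r,w2c(onz(w,257,200+r/2.8,z)).round(1))
E
```

```text
340 [116.1   0.6 149.6]
340 [118.    0.6 152. ]
340 [120.4   0.6 155. ]
301 [120.1   0.6 145.6]
289 [122.2   0.6 145.6]
452 [105.7   0.6 160.5]
452 [102.3   0.5 157. ]
425 [110.5   0.6 160.5]
```

View pics/s17z.png

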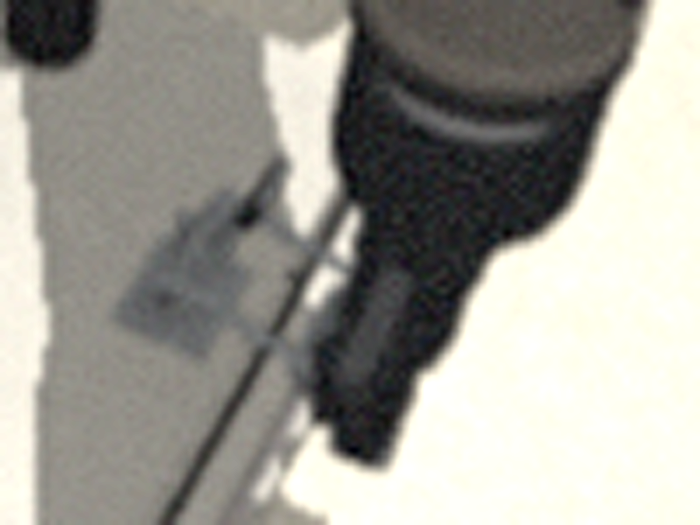

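Call:
drive_tool(slide=[[0.5, -2, 0], [1, -4, 0], [1.5, -6, 0], [2.2, -8, 0], [2.5, -9, 0], [2.5, -9, 0]], turn=[[0, 0, 0], [0, 0, 0], [0, 0, 0], [0, 0, 0], [0, 0, 0], [0, 0, 0]], gripper=[0.45, 0.45, 0.45, 0.45, 0.45, 0.45])

```text
t: 16.15
eef_pos: [0.5114, 0.1134, 0.0868]
tool_rot: [0.7, -0.096, 0.701, 0.1]
contact_force: [-3.5, 6.0, 8.4]
gripper_width: 0.542
```

```bash
python3 - <<'E'
from h import *
st();look('18')
E
```

```text
t 16.15 tcp [0.5114 0.1134 0.0868] case [121.2   0.6  86.8] F [6.74098729 1.72614899 8.43      ] w 0.542
[[-0.003, -0.275, 0.962], [0.005, 0.962, 0.275], [-1.0, 0.006, -0.001]] q [ 0.16  0.43 -0.61  1.98  0.33  0.83 -0.35]
```

View pics/w18z.png

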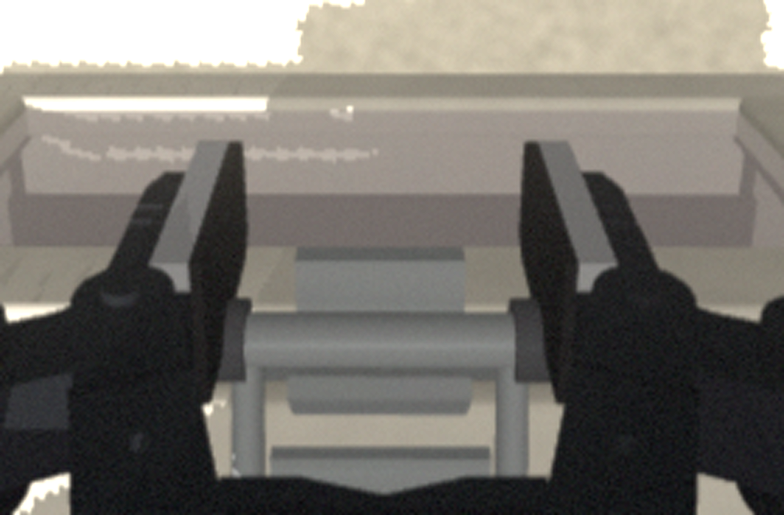

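View pics/s18z.png

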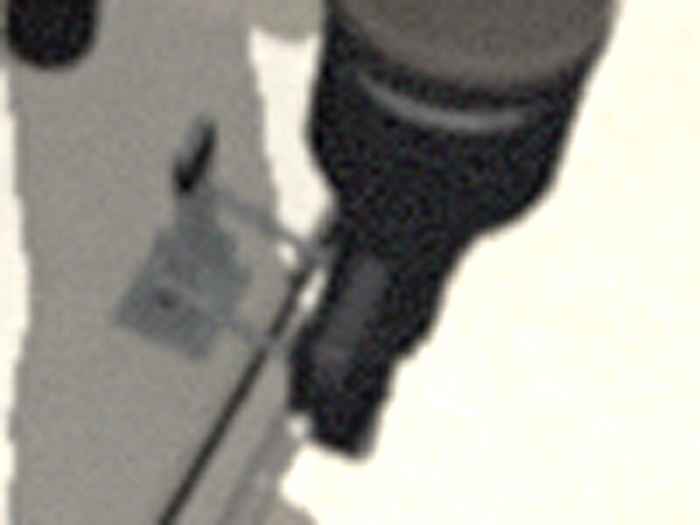

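```bash
python3 - <<'E'
from h import *
w=load('w18')
for r,z in ((340,.1496),(340,.152),(340,.155),(260,.1456),(248,.1456),(412,.1605),(378,.1605)): print(r,w2c(onz(w,257,200+r/2.8,z)).round(1))
im=w['color'][200:384,:,::-1];cv2.imwrite('pics/w18y.png',np.clip(cv2.resize(im,None,fx=1.55,fy=3,interpolation=cv2.INTER_CUBIC).astype(float)*1.8,0,255).astype(np.uint8))
E
```

```text
340 [108.5   0.6 149.6]
340 [110.4   0.6 152. ]
340 [112.8   0.6 155. ]
260 [119.7   0.6 145.6]
248 [121.8   0.6 145.6]
412 [105.1   0.5 160.5]
378 [110.8   0.6 160.5]
```

View pics/w18y.png

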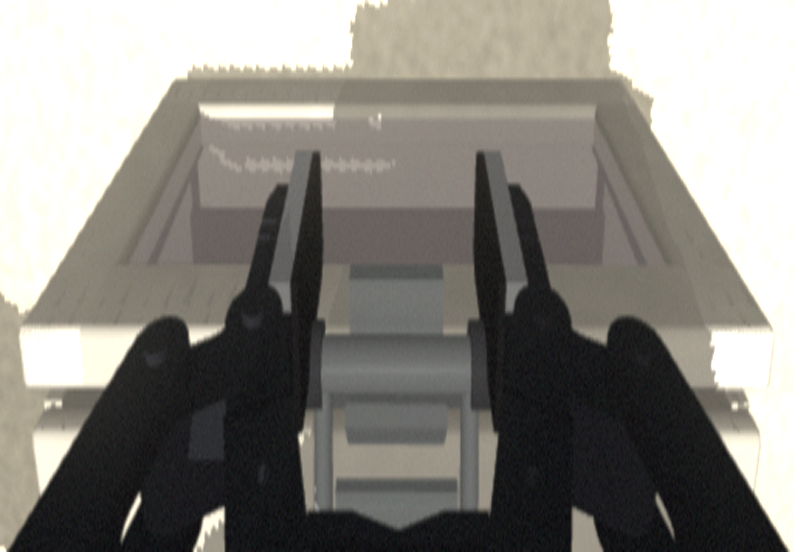

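```bash
python3 - <<'E'
from h import *
s=load('s18')
for th in (1.2,1.3,1.4,1.5,1.6):
    x,z=tip(th,62,4); r=bar(th,0)-62*np.array([np.cos(-th),np.sin(-th)])
    print(th,[((proj(s,c2w((x,y,z)))-[270,135])*7).round(0) for y in (11,-11)], 'bar x at z 149.6',r[0]+np.sqrt(62**2-(r[1]-149.6)**2),'157:',r[0]+np.sqrt(62**2-(r[1]-157)**2))
E
```

```text
1.2 [array([164., 102.]), array([133., 150.])] bar x at z 149.6 106.54572437836116 157: 107.83585566162577
1.3 [array([182., 106.]), array([151., 154.])] bar x at z 149.6 107.8028972007076 157: 109.18169835773804
1.4 [array([200., 111.]), array([170., 160.])] bar x at z 149.6 109.15285632920364 157: 110.60238922798393
1.5 [array([218., 118.]), array([188., 167.])] bar x at z 149.6 110.58649770786127 157: 112.08784235648686
1.6 [array([236., 126.]), array([206., 175.])] bar x at z 149.6 112.09283149527323 157: 113.6263244583958
```

Call:
drive_tool(slide=[[0.5, -2, 0], [1, -3, 0], [1.2, -4, 0], [1.2, -5, 0], [1.2, -5, 0]], turn=[[0, 0, 0], [0, 0, 0], [0, 0, 0], [0, 0, 0], [0, 0, 0]], gripper=[0.45, 0.45, 0.45, 0.45, 0.45])

```text
t: 16.75
eef_pos: [0.5122, 0.1103, 0.0872]
tool_rot: [0.7, -0.096, 0.701, 0.101]
contact_force: [-4.0, 5.5, 9.2]
gripper_width: 0.545
```

```bash
python3 - <<'E'
from h import *
st();look('19')
E
```

```text
t 16.75 tcp [0.5122 0.1103 0.0872] case [117.9   0.6  87.2] F [6.38451488 2.30453244 9.17      ] w 0.545
[[-0.003, -0.276, 0.961], [0.007, 0.961, 0.276], [-1.0, 0.008, -0.001]] q [ 0.17  0.43 -0.61  1.98  0.32  0.83 -0.34]
```

View pics/w19z.png

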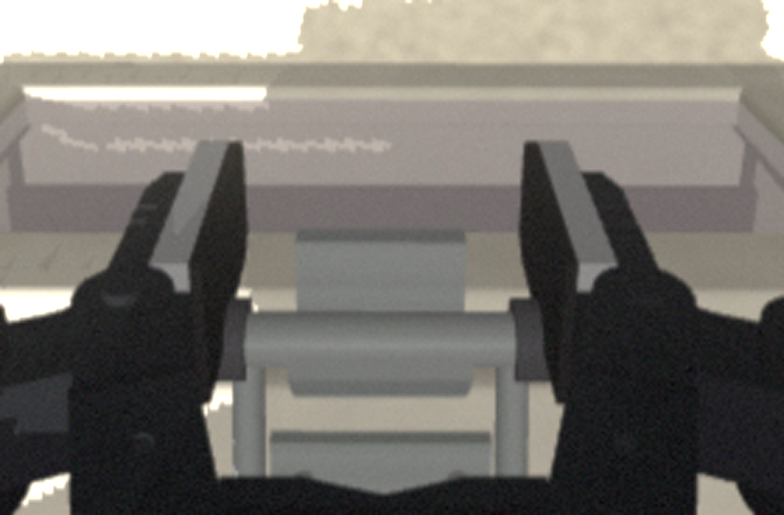

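View pics/s19z.png

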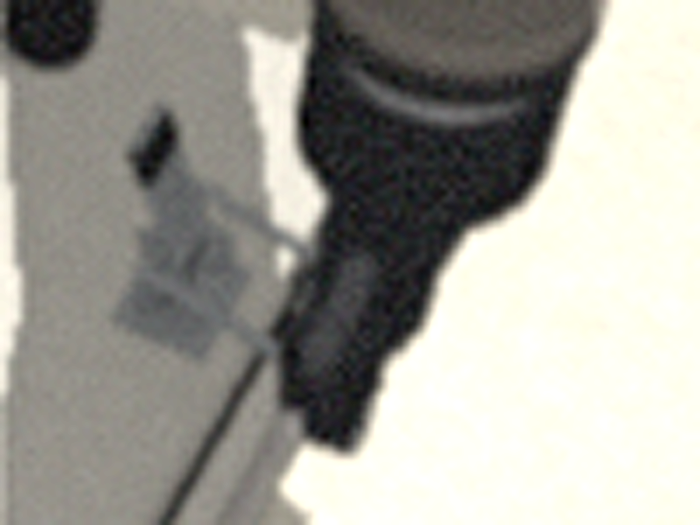

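Call:
drive_tool(slide=[[0, 0, 0], [0, 0, 0], [0, 0, 0], [0, 0, 0], [0, 0, 25], [0, 0, 60], [0, 0, 100], [0, 0, 150], [0, 0, 150]], turn=[[0, 0, 0], [0, 0, 0], [0, 0, 0], [0, 0, 0], [0, 0, 0], [0, 0, 0], [0, 0, 0], [0, 0, 0], [0, 0, 0]], gripper=[0.8, 0.9, 1, 1, 1, 1, 1, 1, 1])

```text
t: 17.75
eef_pos: [0.5162, 0.1119, 0.2438]
tool_rot: [0.704, -0.095, 0.697, 0.101]
contact_force: [0.6, -0.4, -0.8]
gripper_width: 1.001
```

```bash
python3 - <<'E'
from h import *
st();rot();w,s=look('20')
im=w['color'][170:384,150:370,::-1];cv2.imwrite('pics/w20z.png',np.clip(cv2.resize(im,None,fx=2.8,fy=2.8,interpolation=cv2.INTER_CUBIC).astype(float)*2,0,255).astype(np.uint8))
E
```

```text
t 17.75 tcp [0.5162 0.1119 0.2438] case [118.4  -3.7 243.8] F [-0.53393441 -0.49367403 -0.76      ] w 1.001
[[0.008, -0.275, 0.961], [0.009, 0.961, 0.275], [-1.0, 0.007, 0.011]] q [ 0.25  0.25 -0.68  1.82  0.17  1.13 -0.2 ]
turn [-0.0093  0.0085 -0.004 ]
```

View pics/w20z.png

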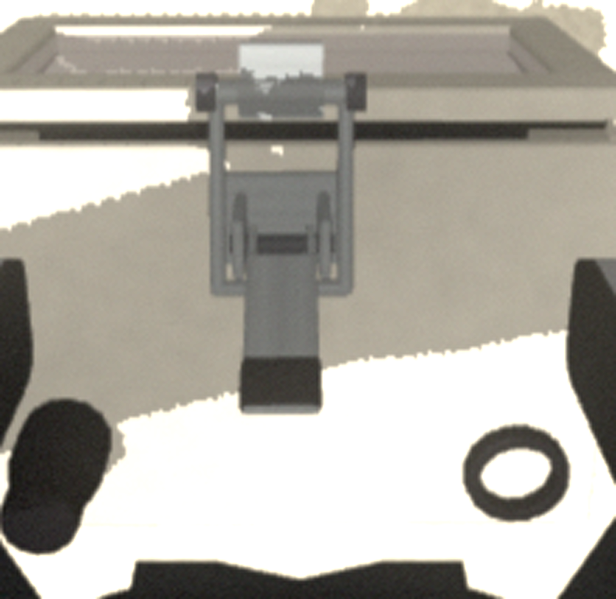

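View pics/s20z.png

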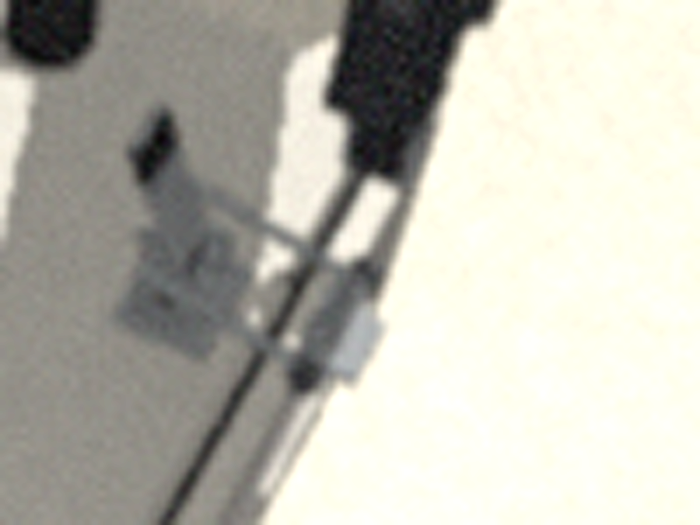

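```bash
python3 - <<'E'
from h import *
to(80,0,240);to(80,0,163)
R=rz(YAW)
for th,r in zip([1.2,1.1,1.0,.9,.8,.7,.6,.5,.4,.3,.2,.1,.05,0],np.linspace(48,57,14)):
    p=tip(th,r); print(th,round(r,1),'corner',p.round(1),'tcp',(p+[11,-36]).round(1),'world rel x=80',(R@[p[0]+11-80,0,0])[:2].round(1),(p[1]-36-163).round(1))
E
```

```text
(80, 0, 240) delta [ 10.  -36.2   1.8]
(80, 0, 163) delta [ 10.  -36.2 -75.2]
1.2 48.0 corner [ 42.7 197.1] tcp [ 53.7 161.1] world rel x=80 [  7.1 -25.3] -1.9
1.1 48.7 corner [ 37.7 196.3] tcp [ 48.7 160.3] world rel x=80 [  8.5 -30.1] -2.7
1.0 49.4 corner [ 32.8 195.1] tcp [ 43.8 159.1] world rel x=80 [  9.8 -34.9] -3.9
0.9 50.1 corner [ 28.  193.3] tcp [ 39.  157.3] world rel x=80 [ 11.1 -39.5] -5.7
0.8 50.8 corner [ 23.3 190.9] tcp [ 34.3 154.9] world rel x=80 [ 12.4 -44. ] -8.1
0.7 51.5 corner [ 18.8 188.1] tcp [ 29.8 152.1] world rel x=80 [ 13.6 -48.3] -10.9
0.6 52.2 corner [ 14.6 184.8] tcp [ 25.6 148.8] world rel x=80 [ 14.7 -52.3] -14.2
0.5 52.8 corner [ 10.7 181. ] tcp [ 21.7 145. ] world rel x=80 [ 15.8 -56.1] -18.0
0.4 53.5 corner [  7.2 176.8] tcp [ 18.2 140.8] world rel x=80 [ 16.8 -59.5] -22.2
0.3 54.2 corner [  4.1 172.2] tcp [ 15.1 136.2] world rel x=80 [ 17.6 -62.5] -26.8
0.2 54.9 corner [  1.5 167.3] tcp [ 12.5 131.3] world rel x=80 [ 18.3 -65. ] -31.7
0.1 55.6 corner [ -0.7 162. ] tcp [ 10.3 126. ] world rel x=80 [ 18.9 -67.1] -37.0
0.05 56.3 corner [ -1.9 159.3] tcp [  9.1 123.3] world rel x=80 [ 19.2 -68.3] -39.7
0 57.0 corner [ -3.  156.5] tcp [  8.  120.5] world rel x=80 [ 19.5 -69.3] -42.5
```

Call:
drive_tool(slide=[[5, -18, 2], [10, -36, 2], [10, -36, 2], [10, -36, 2], [10, -36, 0], [10, -36, -25], [10, -36, -50], [10, -36, -74], [10, -36, -75], [10, -36, -75]], turn=[[-0.009, 0.008, -0.004], [-0.009, 0.008, -0.004], [-0.009, 0.008, -0.004], [-0.009, 0.008, -0.004], [-0.009, 0.008, -0.004], [-0.009, 0.008, -0.004], [-0.009, 0.008, -0.004], [-0.009, 0.008, -0.004], [-0.009, 0.008, -0.004], [-0.009, 0.008, -0.004]], gripper=[0, 0, 0, 0, 0, 0, 0, 0, 0, 0], squeeze=30)

```text
t: 18.85
eef_pos: [0.5227, 0.0748, 0.1633]
tool_rot: [0.697, -0.097, 0.704, 0.097]
contact_force: [0.3, 0.3, -0.1]
gripper_width: -0.001
```

```bash
python3 - <<'E'
from h import *
st();rot();w,s=look('21')
E
```

```text
t 18.85 tcp [0.5227 0.0748 0.1633] case [8.100e+01 1.000e-01 1.633e+02] F [ 0.2293359  -0.36593038 -0.14      ] w -0.001
[[-0.009, -0.272, 0.962], [-0.002, 0.962, 0.272], [-1.0, 0.001, -0.009]] q [ 0.26  0.34 -0.64  1.9   0.24  0.99 -0.2 ]
turn [ 0.0017 -0.0091 -0.0009]
```

View pics/w21z.png

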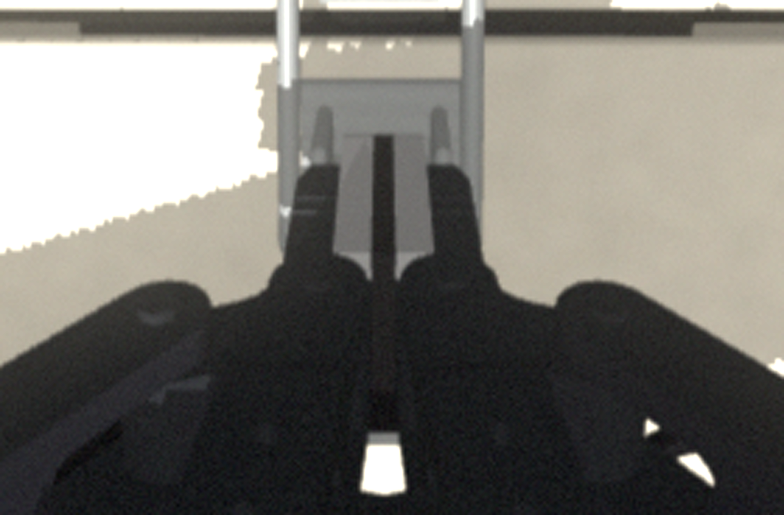

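View pics/s21z.png

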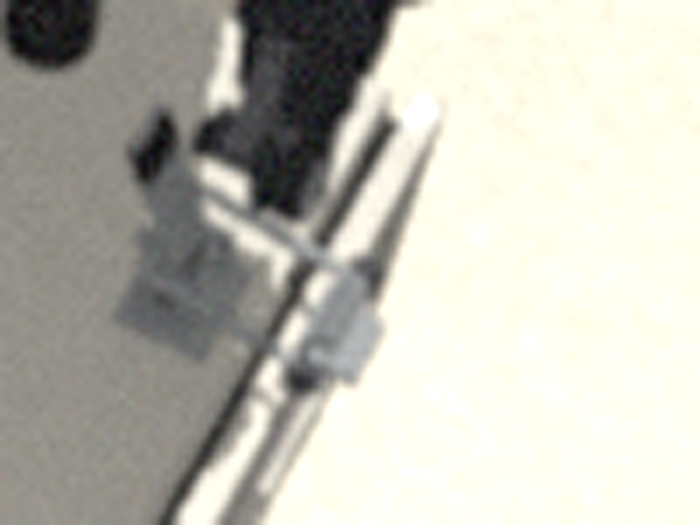

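```bash
python3 - <<'E'
from h import *
s=load('s21')
for z in (185,190,195,200,205): print(z,[((proj(s,c2w((x,y,z)))-[270,135])*7).round(0) for x,y in((92,0),(70,0),(81,-12),(92,-12))])
E
```

```text
185 [array([306., 243.]), array([242., 216.]), array([258., 256.]), array([290., 270.])]
190 [array([308., 233.]), array([244., 206.]), array([260., 247.]), array([292., 260.])]
195 [array([310., 224.]), array([245., 196.]), array([262., 237.]), array([294., 251.])]
200 [array([312., 214.]), array([247., 187.]), array([264., 227.]), array([296., 241.])]
205 [array([314., 204.]), array([249., 177.]), array([266., 217.]), array([298., 231.])]
```

Call:
drive_tool(slide=[[3, -10, -6], [6, -20, -6], [7, -26, -6], [8, -29, -6], [9, -31, -7], [9.5, -33, -7], [10, -36, -8], [10.7, -38, -9], [11.4, -40.5, -10], [11.4, -40.5, -10]], turn=[[0, 0, 0], [0, 0, 0], [0, 0, 0], [0, 0, 0], [0, 0, 0], [0, 0, 0], [0, 0, 0], [0, 0, 0], [0, 0, 0], [0, 0, 0]], gripper=[0, 0, 0, 0, 0, 0, 0, 0, 0, 0])

```text
t: 19.95
eef_pos: [0.5352, 0.0347, 0.1543]
tool_rot: [0.698, -0.097, 0.703, 0.097]
contact_force: [-1.1, 3.5, -0.5]
gripper_width: 0.003
```

```bash
python3 - <<'E'
from h import *
st();w,s=look('22')
to(54,0,163)
E
```

```text
t 19.95 tcp [0.5352 0.0347 0.1543] case [ 39.   -1.1 154.3] F [ 3.637057    0.07626513 -0.45      ] w 0.003
[[-0.006, -0.272, 0.962], [-0.001, 0.962, 0.272], [-1.0, 0.001, -0.006]] q [ 0.32  0.36 -0.62  1.89  0.25  0.97 -0.13]
(54, 0, 163) delta [-5.1 14.3  8.6]
```

View pics/s22z.png

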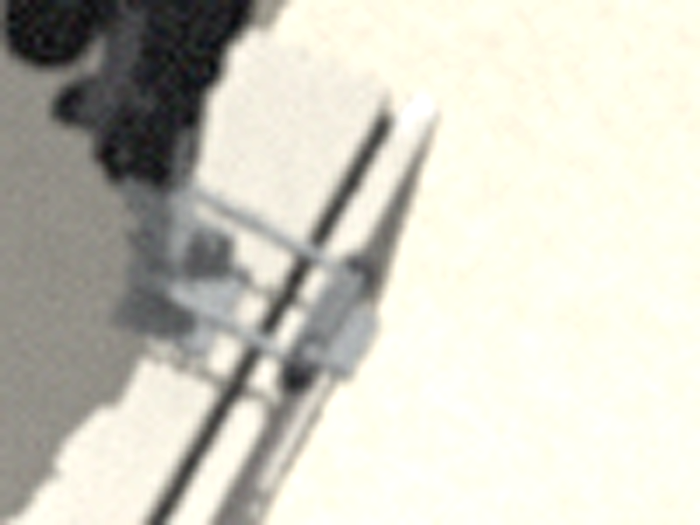

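View pics/w22.png

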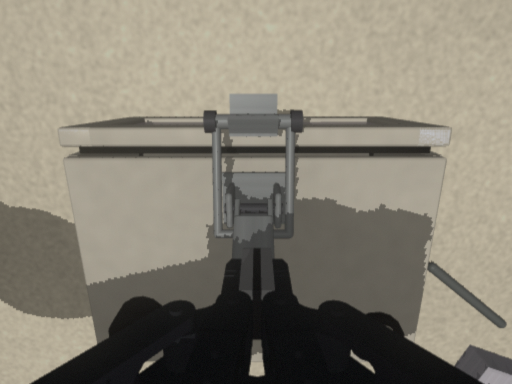

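Call:
drive_tool(slide=[[0.5, -2.5, -1], [0.5, -5, -2.5], [1, -7, -4], [1.5, -9.5, -5.5], [2, -11.5, -7], [2.6, -13.5, -8.5], [3, -15.5, -10.5], [3.7, -17, -12.5], [4.2, -19, -14.5], [4.7, -20.5, -16.5]], turn=[[0, 0, 0], [0, 0, 0], [0, 0, 0], [0, 0, 0], [0, 0, 0], [0, 0, 0], [0, 0, 0], [0, 0, 0], [0, 0, 0], [0, 0, 0]], gripper=[0, 0, 0, 0, 0, 0, 0, 0, 0, 0])

```text
t: 21.05
eef_pos: [0.5404, 0.0147, 0.1383]
tool_rot: [0.699, -0.097, 0.702, 0.097]
contact_force: [-1.1, 6.0, 2.0]
gripper_width: -0.001
```

```bash
python3 - <<'E'
from h import *
st();w,s=look('23')
E
```

```text
t 21.05 tcp [0.5404 0.0147 0.1383] case [ 18.3  -0.6 138.3] F [ 6.1173471  -0.56041457  1.98      ] w -0.001
[[-0.005, -0.272, 0.962], [-0.001, 0.962, 0.272], [-1.0, 0.001, -0.005]] q [ 0.34  0.39 -0.6   1.9   0.27  0.94 -0.11]
```

View pics/s23z.png

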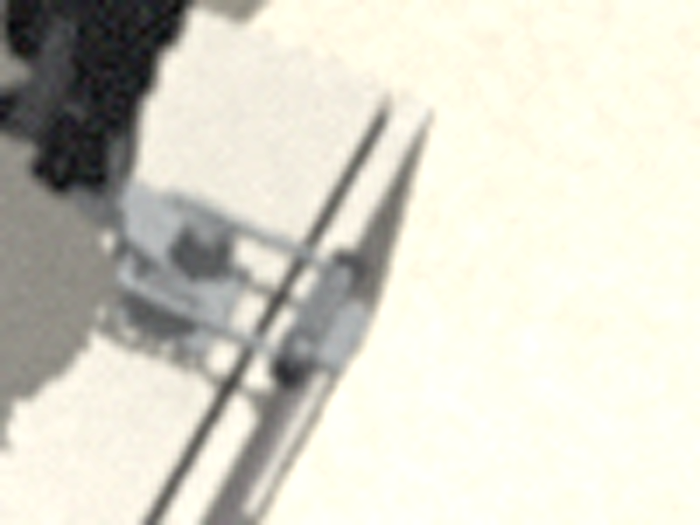

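View pics/w23.png

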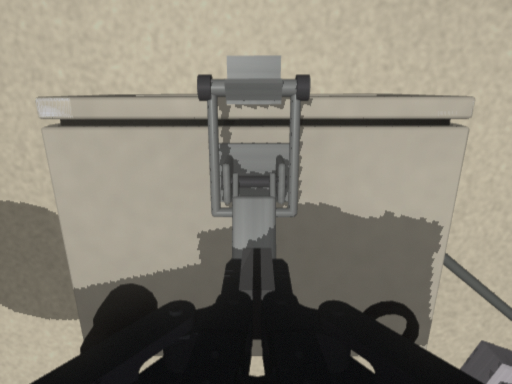

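Call:
drive_tool(slide=[[0.4, -1.5, -2], [0.8, -3, -4.5], [1.1, -4, -7], [1.5, -5, -9.5], [1.8, -6, -12], [2, -7, -14.5], [2.2, -7.5, -16], [2.3, -8, -17.5], [2.3, -8, -19], [2.3, -8, -20]], turn=[[0, 0, 0], [0, 0, 0], [0, 0, 0], [0, 0, 0], [0, 0, 0], [0, 0, 0], [0, 0, 0], [0, 0, 0], [0, 0, 0], [0, 0, 0]], gripper=[0, 0, 0, 0, 0, 0, 0, 0, 0, 0])

```text
t: 22.15
eef_pos: [0.5427, 0.0055, 0.1184]
tool_rot: [0.698, -0.097, 0.703, 0.096]
contact_force: [-4.4, -1.4, 11.3]
gripper_width: 0.0
```

```bash
python3 - <<'E'
from h import *
st();w,s=look('24')
E
```

```text
t 22.15 tcp [0.5427 0.0055 0.1184] case [  8.8  -0.3 118.4] F [-0.1801188   4.63255407 11.28      ] w 0.0
[[-0.006, -0.271, 0.962], [-0.002, 0.962, 0.271], [-1.0, -0.001, -0.006]] q [ 0.35  0.41 -0.59  1.91  0.29  0.91 -0.11]
```

View pics/s24z.png

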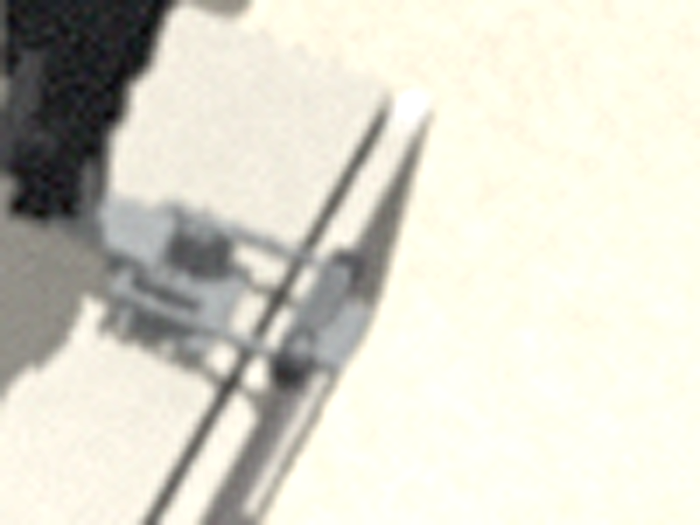

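View pics/w24.png

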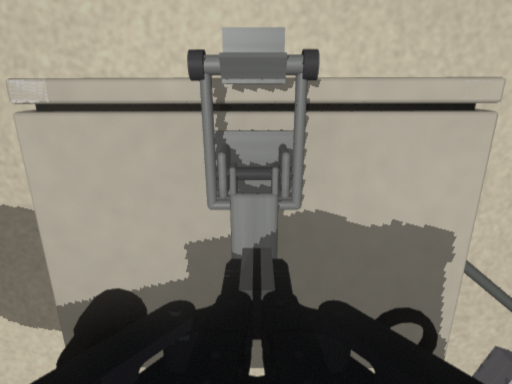

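Call:
drive_tool(slide=[[0, 0, -1.5], [0, 0, -3], [0, 0, -4.5], [0, 0, -6], [0, 0, -6]], turn=[[0, 0, 0], [0, 0, 0], [0, 0, 0], [0, 0, 0], [0, 0, 0]], gripper=[0, 0, 0, 0, 0])

```text
t: 22.75
eef_pos: [0.5431, 0.0054, 0.1176]
tool_rot: [0.699, -0.098, 0.702, 0.095]
contact_force: [-18.5, -3.0, 46.5]
gripper_width: 0.003
```

```bash
python3 - <<'E'
from h import *
st()
E
```

```text
t 22.75 tcp [0.5431 0.0054 0.1176] case [  8.6  -0.7 117.6] F [ 2.09083776 18.66257746 46.53      ] w 0.003
[[-0.004, -0.271, 0.963], [-0.005, 0.963, 0.271], [-1.0, -0.004, -0.006]] q [ 0.34  0.41 -0.59  1.91  0.29  0.91 -0.11]
```

Call:
drive_tool(slide=[[0, 0, 5], [0, 0, 15], [-3, 10, 40], [-8, 30, 80], [-14, 50, 120], [-14, 50, 150], [-14, 50, 160], [-14, 50, 160]], turn=[[0, 0, 0], [0, 0, 0], [0, 0, 0], [0, 0, 0], [0, 0, 0], [0, 0, 0], [0, 0, 0], [0, 0, 0]], gripper=[0, 0, 0, 0, 0, 0, 0, 0])

```text
t: 23.55
eef_pos: [0.53, 0.0552, 0.2788]
tool_rot: [0.7, -0.098, 0.701, 0.095]
contact_force: [-1.2, -0.6, -0.9]
gripper_width: -0.0
```

```bash
python3 - <<'E'
from h import *
st();w,s=look('25');snap('top','t25')
im=w['color'][100:300,120:400,::-1];cv2.imwrite('pics/w25z.png',np.clip(cv2.resize(im,None,fx=2.8,fy=2.8,interpolation=cv2.INTER_CUBIC).astype(float)*1.8,0,255).astype(np.uint8))
im=s['color'][105:255,210:360,::-1];cv2.imwrite('pics/s25z.png',np.clip(cv2.resize(im,None,fx=4,fy=4,interpolation=cv2.INTER_CUBIC).astype(float)*1.8,0,255).astype(np.uint8))
E
```

```text
t 23.55 tcp [0.53   0.0552 0.2788] case [ 60.1  -1.5 278.8] F [-0.24087703  1.28346338 -0.93      ] w -0.0
[[-0.002, -0.271, 0.963], [-0.006, 0.963, 0.271], [-1.0, -0.005, -0.003]] q [ 0.33  0.23 -0.65  1.75  0.15  1.21 -0.09]
```

View pics/w25z.png

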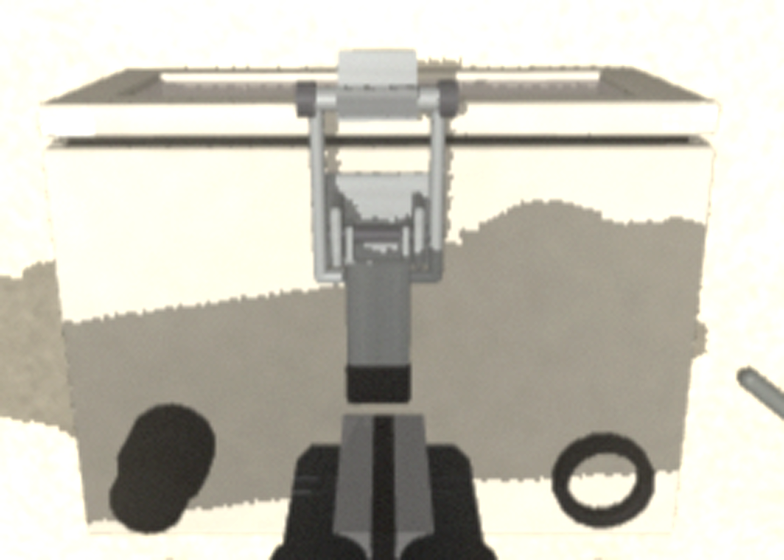

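View pics/s25z.png

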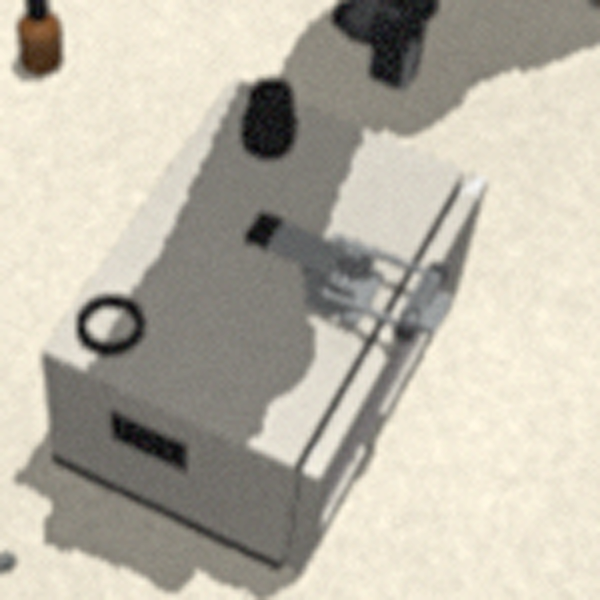

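```bash
python3 - <<'E'
from h import *
w=load('w25');s=load('s25'); P=lambda u,v:(120+u/2.8-.3,100+v/2.8-.3)
for n,p,z in [('doorL',(43,105),.13),('doorR',(717,105),.13),('caseL',(47,149),.13),('caseR',(713,149),.13),('lever end',(378,403),.1535),('bar',(377,99),.15)]: print(n,w2c(onz(w,*P(*p),z)).round(1))
X,e=tri([(w,*P(378,370)),(s,210+270/4,105+222/4)]); print('lever black mid',w2c(X).round(1),e)
X,e=tri([(w,*P(306,99)),(s,210+440/4,105+272/4)]); print('stud +y',w2c(X).round(1),e)
t=load('t25'); t0=load('top0'); d=np.abs(t['color'].astype(int)-t0['color']).sum(2); print([(n,d[a:b,c:e].max()) for n,(a,b,c,e) in dict(pen=(95,150,245,280),box=(125,175,355,400),obj=(200,230,370,400),bottle=(250,275,355,380),dish=(215,260,95,140),can=(155,180,100,130)).items()])
cv2.imwrite('pics/t25.png',t['color'][:,:,::-1])
E
```

```text
doorL [ 93.7 117.5 130. ]
doorR [  93.5 -116.9  130. ]
caseL [ 78.2 117.9 130. ]
caseR [  78.1 -117.2  130. ]
lever end [ -9.4   1.  153.5]
bar [ 98.5   1.1 150. ]
lever black mid [  5.3   1.2 161. ] [np.float64(0.0015589074037042452), np.float64(0.0015589074037042662)]
stud +y [100.2  24.2 150.5] [np.float64(0.00164585425160798), np.float64(0.0016458542516079235)]
[('pen', np.int64(91)), ('box', np.int64(95)), ('obj', np.int64(95)), ('bottle', np.int64(93)), ('dish', np.int64(370)), ('can', np.int64(351))]
```

View pics/t25.png

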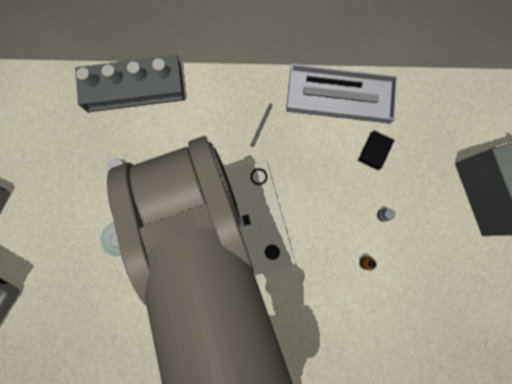

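```bash
python3 - <<'E'
from h import *
s=load('s25');w=load('w25')
for th in (0,.05,.1,.2):
    x,z=tip(th,62,6.5); print(th,[((proj(s,c2w((x,y,z)))-[210,105])*4).round(0) for y in (11,-11)],((proj(w,c2w((x,0,z)))-[120,100])*2.8).round())
im=s['color'][150:185,260:300,::-1];cv2.imwrite('pics/s25y.png',np.clip(cv2.resize(im,None,fx=14,fy=14,interpolation=cv2.INTER_CUBIC).astype(float)*1.8,0,255).astype(np.uint8))
E
```

```text
0 [array([259., 208.]), array([241., 235.])] [380. 402.]
0.05 [array([259., 205.]), array([242., 232.])] [380. 405.]
0.1 [array([261., 202.]), array([243., 229.])] [380. 408.]
0.2 [array([264., 197.]), array([246., 223.])] [380. 412.]
```

View pics/s25y.png

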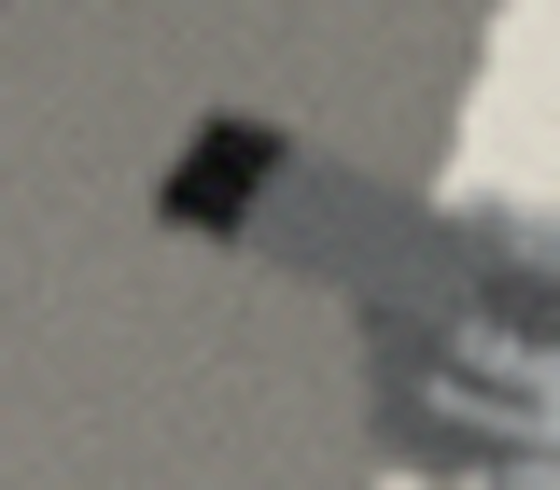

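```bash
python3 -c "
from station import bot
print(bot.hand_in())"
```

```text
the job is handed in; nothing more can be done
None
```

I closed the case and handed the job in at about 23.7 s. I pushed the door up to the seal and lowered the loop bar over the catch. I then drew it back under the nose and pressed the lever down to its stop.

**Last checks, with the tool withdrawn:**
- **Door:** the outer edge is 15.4 mm ahead of the case front, where 15 mm means shut. That puts the door angle at about 0.00 rad.
- **Loop bar:** it measured at x = 98.5 to 100, z = 150 mm, against a seat at (100, 150).
- **Lever:** its end lines up with the projection for angle 0, and it stayed down for 0.8 s after release.
- **Other things:** in the top view the pen, slide box, objective, oil bottle, eyepiece and filter ring are where they started. The dish and cap can were partly hidden by the arm, so I could not confirm them there, but I never went near them.

**What disagreed or went wrong:**
- **Fingertips:** they sat about 35 to 40 mm behind the reported TCP, so my first door push passed over the door without touching it. I worked from the images after that.
- **Grip:** the bar slipped several millimetres in the pads while I drew it out, so I raised the squeeze to 90 N.
- **Lever press:** the last press peaked at about 47 N on the fingertips, against the lever's stop. That is under the 120 N wrist limit. It is above the 40 N limit for the arm and gripper body, but only the fingers should have been touching.
- **Lever height:** a rough two-view estimate read about 6 mm high, but the end-corner projection did match a level lever.

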